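# Lock the slide carriage to the strut with a hammer-head bolt

### The arm

A 7-joint arm with a two-finger parallel gripper is mounted at the origin on the work surface. World frame = base frame: x ahead of the robot, y to its left, z up, the work surface at z = 0. Lengths are in m, angles in rad, forces in N, time in s.
With the tool pointing down it reaches from about 0.4 to 0.85 m from the base axis. Payload 10.4 kg.
Tool frame: the origin (TCP) lies between the finger pads; the fingertips stand 11 mm ahead of it and the grasp point (between the pads) lies 8 mm behind it; x points along the fingers, y is the direction in which the jaws open and shut, and the axes are right-handed (so a half turn about x gives the same grasp; the last joint's range is limited). The gripper opens to 87 mm and grips with 3 to 60 N. Pads are 19 mm wide; open, the fingers measure 117 mm over their backs; the gripper's body (75 mm by 190 mm) begins 51 mm behind the grasp point.
Start: joints at [1.11, 0.332, -0.065, 1.46, 0.022, 1.35, -0.088], TCP at [0.265, -0.566, 0.201] pointing down, gripper open.
Joint ranges: [-2.6, 2.6], [-0.5, 2.12], [-1.47, 1.34], [0.16, 2.42], [-1.27, 4.41], [0.06, 2.06], [-2.6, 2.6]. Speed limits (rad/s): [2.22, 2.22, 2.79, 2.79, 3.14, 3.14, 3.14].

### API

Orientations are given as a unit quaternion [x, y, z, w].
In Python, from bench import r, cams, ticket gives the robot as it stands. The module is installed in compiled form; this text tells all that it offers.
- The arm moves only by the tool drive_tool, never from a script. Its argument "moves" is text: rows parted by semicolons, each of 5 numbers parted by spaces: the shift along the world's x, y, z in m, then the turn about the world's z in degrees, then the closure, from 0 (fully open) to 1 (shut). In form: x y z twist grip; .... A call has 1 to 20 rows; each row shifts and turns the commanded pose from where the row before left it; what a row does not reach is not made up. A row lasts 1/8 s, in which the tool goes at most 62.5 mm and 10.7 degrees, less where a joint would pass 70% of its speed; a pose out of reach is approached as far as the arm can. A call is refused whole if a number of a shift passes 0.0625 or a number of a turn 10.7, either way. A call with a gripper value outside its range is refused whole. The fingers move at their own pace and stop on an object; "newtons" is the grip in N (left out, the last holds). Time passes only in rows, so rows that do not move let the fingers close. It gives the time, the measured TCP pose, the force and the opening at its end, in the units of the state.
- r.read_state(): the state, without advancing time (a new reading comes with each control period).
- cams.camera(name): name is "scene" or "top" or "wrist"; returns a dict with "color" (480x640x3 uint8, red, green, blue), "fx", "fy", "cx", "cy" (pixels), "distortion" ([k1, k2, p1, p2, k3] as OpenCV has them; the pictures are not rectified), "extrinsics" (4x4, takes a point from camera to world coordinates). Camera axes: x right, y down, z forward; pixel columns grow to the right and rows downward; lengths in m; the calibration is good to about 2 mm. A picture is of the moment at which its call begins. There is no depth.
- ticket.close_job(): hands the job in, once; it reports no verdict.
The state is a dict: "time": time; "joint_positions": joint angles; "joint_vel": joint speeds; "joint_torque": joint torques, N m; "ee_pos": TCP position; "eef_rot": TCP orientation; "ft_force": force on the tool from outside, world axes, zero at the start; "torque": the same for the moment, N m; "width": finger opening in m.
Only numpy, scipy, OpenCV 4.12 (cv2) and the standard library are available. Lean on these libraries where they do the work, as an engineer would, in place of code of your own. Each camera call takes 0.05 s, during which the arm holds its last target.

### The job

Slide the blue specimen carriage along the slotted strut until its white line is level with the white line of the red marker. Then take the yellow-handled hammer-head bolt from its stand, lower it through the carriage's window and the strut's slot until its collar sits flat on the carriage, and turn it a quarter turn so that its head lies square across under the lips; let go with the carriage still at the mark. Leave the black-handled plain pin and everything else on the bench where they are.

Things in the scene. Friction and masses are not known exactly. Their poses are not given: they have to be found in the camera images.
- rail: Bare aluminium slotted strut fixed to the bench, 440 long x 70 wide x 60 high (mm), a C-channel open upward. Origin: centre of its underside, on the bench. x runs along its length and slot, z up. The slot between the lips is 20 wide, centred at y = 0; the lips are 8 thick (z 52 to 60) and the hollow below them is 58 wide, with its floor at z = 5.
- carriage (a joint): Position (m) of the blue carriage along the strut's +x; at 0 its white line is at the strut's middle; travel -0.11 to +0.11. It is captive on the strut, slides with about 3 N of friction plus damping of 8 N per m/s, and stays where it is left. Its plate is 210 long x 76 wide x 10 thick and lies on the strut, top 70 mm above the bench.
- carriage_line (a point): Middle of the white line painted across the carriage plate, on the plate's top face (70 mm above the bench, over the slot). The axes are those of the strut.
- window (a point): Centre of the carriage's rectangular window, at the plate's top face, over the slot: 70 mm from the white line towards the strut's -x. The window is 56 long (along the strut) x 24 wide and goes through the plate.
- fin_top (a point): Centre of the top of the carriage's black push fin, 25 mm from the white line towards the strut's +x. The fin is 20 thick along the strut, 44 wide across it and stands 45 above the plate (top 115 mm above the bench); made to be pinched from above. Beyond it (53 mm further towards +x) a low tray with a glass slide, 5 mm high.
- marker: Red marker block, 16 along the strut x 24 across x 76 high, with a white line on top, fixed close beside the strut's -y flank (its nearest face 44 mm from the slot's middle). Axes parallel to the strut's; its origin is at bench height, and x = 0 of it is the place where the carriage's white line belongs.
- bolt: Hammer-head bolt, 0.18 kg, upright in a pocket of the stand. Origin: centre of the head's underside; z up, x along head and handle. From below: steel head 44 (x) x 14 x 12 high; shank 14 diameter to z = 36; collar 36 diameter, z 36 to 42; flat yellow bar handle 56 (x) x 16 (y), z 42 to 86. Fully in, its collar rests on the carriage plate and its origin is 34 mm above the bench.
- pin: The plain pin with a black handle, in the other pocket; same shape and size as the bolt but with no hammer head, so it would not catch. Origin: centre of its lower end. Leave it.
- stand: Grey stand fixed to the bench, 80 (x) x 170 (y) x 44 high. Origin: centre of its underside. Two pockets at y = +45 and -45 mm, each 50 (x) x 20 (y) and 40 deep; bolt and pin hang in them by their collars, heads and handles along the stand's x, their origins 8 mm above the bench. Which is in which pocket varies.
- dish: Clear flat dish with lid, 90 diameter x 16; bystander. Origin under its centre.
- beaker: Glass beaker, 72 diameter x 85; bystander. Origin under its centre.
- jar: Amber jar, 60 diameter x 85; bystander. Origin under its centre.
- slidebox: Cardboard slide box, 80 x 100 x 35; bystander. Origin under its centre.
- driver: Green-handled screwdriver, 180 long, lying along its x; bystander.
- tipbox: Orange pipette-tip box, 110 x 80 x 55; bystander. Origin under its centre.

How it is judged:
By the outcome, as a careful person would: the job done as asked, in the order asked, and still so for the second after the job is handed in, with the robot touching nothing.
It also fails if it takes over 67 s, if anything falls off the work surface, if the arm or the gripper's body presses on something with over 40 N, if the wrist force passes 120 N, or if a joint passes its speed limit or range.

## Working session

There is one attempt and no reset: what is moved stays moved. The work goes in short steps, Python scripts to look and compute and a tool call to move; the robot and the scene stay as the last step left them, time stands still between calls to the robot, and variables do not carry over. Pictures are saved under pics/ and viewed, and the job is handed in when it is done.

Besides the shell and the picture viewer there is one more tool, called after ">>>" by a JSON object that holds its "name" and its "arguments", one argument or row to a line. drive_tool: Moves the arm, as the interface text tells. Its arguments: {"type":"object","properties":{"moves":{"type":"string"},"newtons":{"type":"number"}},"required":["moves"]}

```bash
mkdir -p pics; cat > h.py <<'E'
import numpy as np,cv2
from bench import r,cams,ticket
def snap(n,f):
    c=cams.camera(n); cv2.imwrite(f,c['color'][:,:,::-1]); 
    import pickle; pickle.dump(c,open(f.replace('.png','.pkl'),'wb')); return c
def K(c): return np.array([[c['fx'],0,c['cx']],[0,c['fy'],c['cy']],[0,0,1]]),np.array(c['distortion'],float)
def p2w(c,uv,z):
    k,d=K(c); p=cv2.undistortPoints(np.array(uv,float).reshape(-1,1,2),k,d).reshape(-1,2)
    E=np.array(c['extrinsics']); ray=np.c_[p,np.ones(len(p))]@E[:3,:3].T; o=E[:3,3]
    return o+ray*((z-o[2])/ray[:,2])[:,None]
def w2p(c,X):
    k,d=K(c); E=np.linalg.inv(np.array(c['extrinsics']))
    return cv2.projectPoints(np.array(X,float).reshape(-1,1,3),cv2.Rodrigues(E[:3,:3])[0],E[:3,3],k,d)[0].reshape(-1,2)
E
python3 - <<'E'
from h import *
for n in ['scene','top','wrist']:
    c=snap(n,f'pics/{n}0.png'); print(n,c['fx'],np.round(c['extrinsics'],3).tolist(),c['distortion'])
s=r.read_state();print(s)
E
```

```text
scene 454.7719472007932 [[-0.679, 0.595, -0.431, 0.964], [0.734, 0.554, -0.391, 0.381], [0.006, -0.582, -0.813, 0.909], [0.0, 0.0, 0.0, 1.0]] [0.01085645 0.         0.         0.         0.        ]
top 596.7874079008376 [[-0.022, -0.996, 0.09, 0.375], [-1.0, 0.022, -0.003, 0.021], [0.001, -0.09, -0.996, 1.617], [0.0, 0.0, 0.0, 1.0]] [-0.06269606  0.          0.          0.          0.        ]
wrist 337.0692935158457 [[0.424, -0.868, -0.257, 0.336], [-0.906, -0.407, -0.119, -0.531], [-0.001, 0.283, -0.959, 0.384], [0.0, 0.0, 0.0, 1.0]] [-0.01725069  0.          0.          0.          0.        ]
{'time': 0.15, 'joint_positions': array([ 1.11040779,  0.33269712, -0.06470598,  1.46072063,  0.02160534,
        1.3499015 , -0.08847657]), 'joint_vel': array([-1.63699258e-04, -7.90886824e-04,  3.07543347e-04, -3.07960228e-03,
        1.10415853e-04, -7.25511811e-04,  3.38223342e-05]), 'joint_torque': array([ 1.38975895e-03, -6.23633337e+01,  2.48405506e-02, -3.90144610e+01,
       -6.14154269e-02,  3.71788186e-02,  1.01738351e-04]), 'ee_pos': array([ 0.26483341, -0.56578203,  0.20066847]), 'eef_rot': array([-0.69013486, -0.15391642,  0.69032562, -0.15321275]), 'ft_force': array([ 0.52564312,  0.18847594, -0.45173282]), 'torque': array([-0.02433264, -0.01929588, -0.0232285 ]), 'width': 0.08691321596825004}
```

View pics/top0.png

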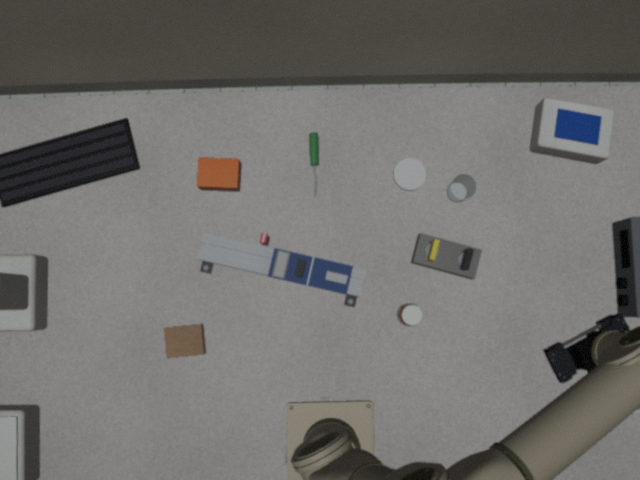

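View pics/scene0.png

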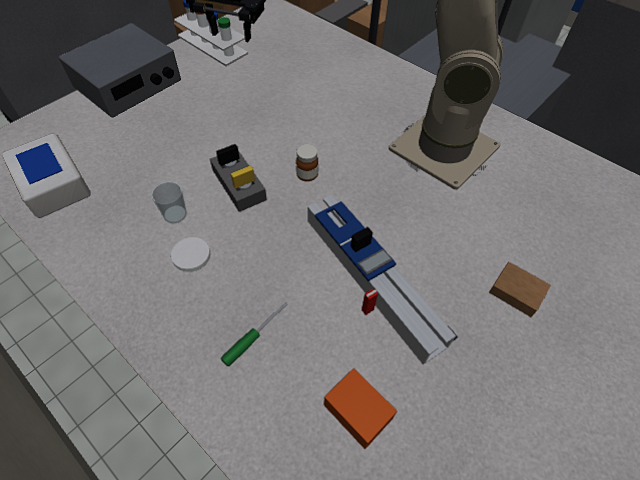

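View pics/wrist0.png

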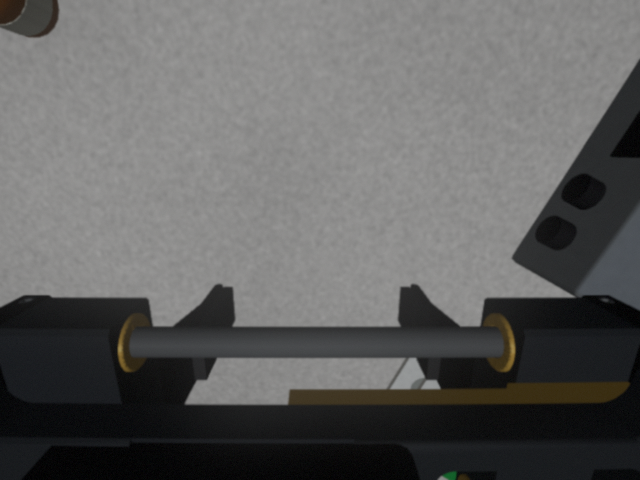

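```bash
python3 - <<'E'
import cv2
i=cv2.imread('pics/top0.png')
cv2.imwrite('pics/ta.png',cv2.resize(i[225:310,190:375],(0,0),fx=4.3,fy=4.3,interpolation=cv2.INTER_CUBIC))
cv2.imwrite('pics/tb.png',cv2.resize(i[225:285,405:485],(0,0),fx=8,fy=8,interpolation=cv2.INTER_CUBIC))
i=cv2.imread('pics/scene0.png')
cv2.imwrite('pics/sa.png',cv2.resize(i[190:370,295:470],(0,0),fx=3.3,fy=3.3,interpolation=cv2.INTER_CUBIC))
E
```

```text
(no output)
```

View pics/ta.png

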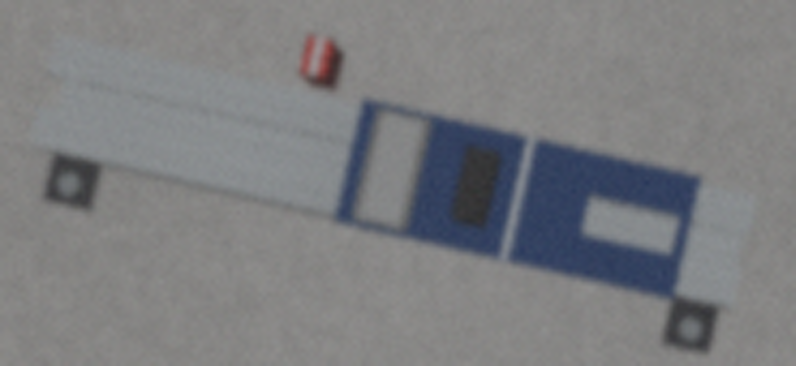

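View pics/tb.png

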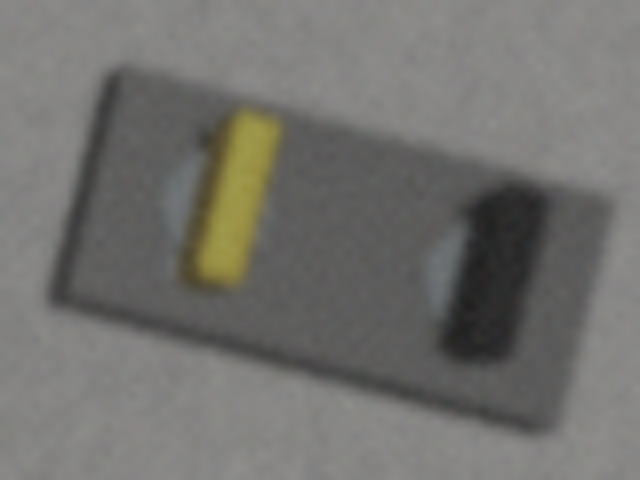

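View pics/sa.png

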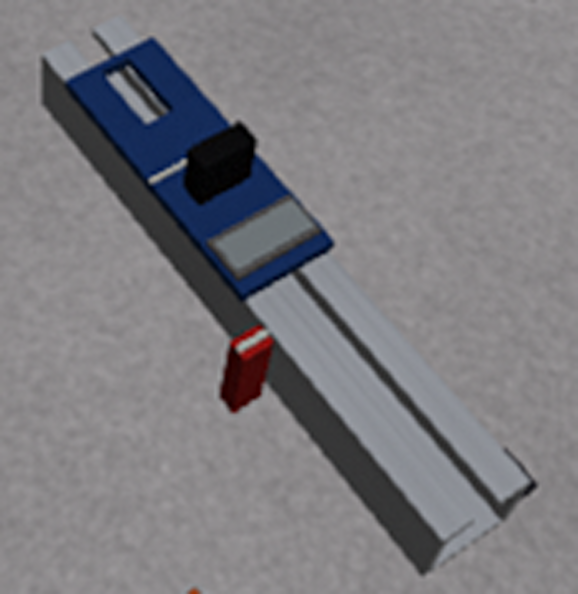

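```bash
python3 - <<'E'
from h import *; import pickle
c=pickle.load(open('pics/top0.pkl','rb'));s=pickle.load(open('pics/scene0.pkl','rb'))
A=lambda l:(np.array(l,float)+.5)/4.3-.5+[190,225]
B=lambda l:(np.array(l,float)+.5)/8-.5+[405,225]
S=lambda l:(np.array(l,float)+.5)/3.3-.5+[295,190]
pl=p2w(c,A([(367,99),(699,178),(675,297),(338,219)]),.07);print(pl,pl.mean(0))
ax=(pl[0]+pl[3]-pl[1]-pl[2])[:2];ax/=np.linalg.norm(ax);print('ax',ax,np.degrees(np.arctan2(*ax[::-1])))
ln=p2w(c,A([(531,139),(504,258)]),.07);print('line',ln.mean(0))
mk=p2w(c,A([(319,57)]),.076);print('mark',mk,'dist',(mk-ln.mean(0))[0,:2]@ax)
ln2=p2w(s,S([(150,180),(185,162)]),.07);mk2=p2w(s,S([(252,341)]),.076);print(ln2,mk2,(mk2-ln2[0])[0,:2]@ax)
fin=p2w(c,A([(468,143),(501,150),(486,228),(453,218)]),.115);print('fin',fin.mean(0))
b=p2w(c,B([(237,108),(281,118),(240,287),(195,278)]),.094);print('bolt',b,b.mean(0))
d=(b[0]+b[1]-b[2]-b[3])[:2];print(np.degrees(np.arctan2(d[1],d[0])))
w=p2w(c,A([(590,196),(681,217),(672,255),(582,234)]),.07);print('win',w.mean(0), ln.mean(0)[:2]-.07*ax)
E
```

```text
[[ 0.52364897  0.13423146  0.07      ]
 [ 0.47139055 -0.06550179  0.07      ]
 [ 0.40001768 -0.04918485  0.07      ]
 [ 0.45133752  0.15282928  0.07      ]] [0.46159868 0.04309352 0.07      ]
ax [0.24965546 0.96833473] 75.54287493053039
line [0.46145625 0.04430948 0.07      ]
mark [[0.5491919  0.16243035 0.076     ]] dist 0.13628422891775552
[[0.49420398 0.03342972 0.07      ]
 [0.46645327 0.04117808 0.07      ]] [[0.54696126 0.1631186  0.076     ]] 0.13875338921132474
fin [0.46749459 0.06719802 0.115     ]
bolt [[ 0.53724527 -0.27724274  0.094     ]
 [ 0.533711   -0.29133576  0.094     ]
 [ 0.47954193 -0.27596351  0.094     ]
 [ 0.4827525  -0.26158552  0.094     ]] [ 0.50831267 -0.27653188  0.094     ]
-15.937223800759961
win [ 0.44361321 -0.02389608  0.07      ] [ 0.44398037 -0.02347396]
```

```bash
python3 - <<'E'
from h import *
from scipy.spatial.transform import Rotation as R
print(R.from_quat(r.read_state()['eef_rot']).as_matrix().round(3))
E
```

```text
[[-0.     0.424 -0.906]
 [ 0.001 -0.906 -0.424]
 [-1.    -0.001  0.   ]]
```

>>> {"name": "drive_tool", "arguments": {
  "moves": "0.0135 0.0422 0 9.4 0; 0.0135 0.0422 0 9.4 0; 0.0135 0.0422 0 9.4 0; 0.0135 0.0422 0 9.4 0; 0.0135 0.0422 0 9.4 0; 0.0135 0.0422 0 9.4 0; 0.0135 0.0422 0 9.4 0; 0.0135 0.0422 0 9.4 0; 0.0135 0.0422 0 9.4 0; 0.0135 0.0422 0 9.4 0; 0.0135 0.0422 0 9.4 0; 0.0135 0.0422 0 9.4 0; 0.0135 0.0422 0 9.4 0; 0.0135 0.0422 0 9.4 0; 0.0135 0.0422 0 8.9 0; 0 0 0 0 0; 0 0 0 0 0",
  "newtons": 20
}}

```text
time: 2.28
ee_pos: [0.4672, 0.0663, 0.201]
eef_rot: [0.089, 0.702, -0.089, 0.701]
ft_force: [-0.6, -0.3, -0.2]
width: 0.0867
```

```bash
cat >> h.py <<'E'
from scipy.spatial.transform import Rotation as R
def st():
    s=r.read_state(); y=R.from_quat(s['eef_rot']).as_matrix()[:,1]
    print('t',s['time'],'tcp',s['ee_pos'].round(4),'yaw',np.degrees(np.arctan2(y[1],y[0])).round(2),'F',s['ft_force'].round(1),'w',round(s['width'],4),'q7',s['joint_positions'].round(2))
E
python3 - <<'E'
from h import *
snap('wrist','pics/w1.png');st();snap('top','pics/t1.png')
E
```

```text
t 2.325 tcp [0.4673 0.0658 0.201 ] yaw 75.45 F [-0.4 -1.2  0.4] w 0.0874 q7 [ 0.51  0.04 -0.76  1.81  0.03  1.3   1.07]
```

View pics/w1.png

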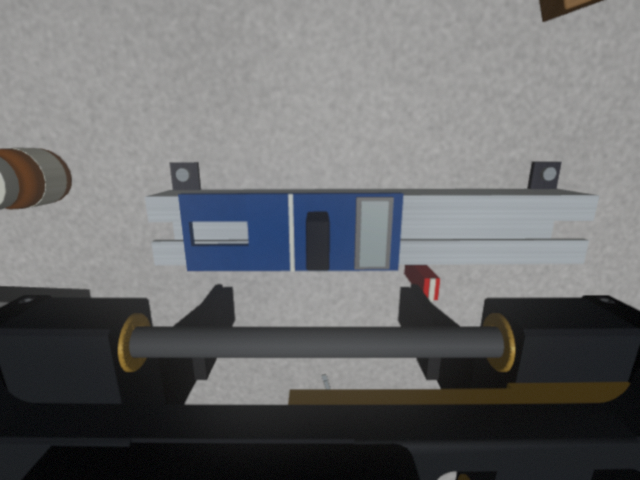

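```bash
python3 - <<'E'
import cv2
i=cv2.imread('pics/w1.png')
cv2.imwrite('pics/wa.png',cv2.resize(i[180:310,140:450],(0,0),fx=2.58,fy=2.58,interpolation=cv2.INTER_CUBIC))
E
```

```text
(no output)
```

View pics/wa.png

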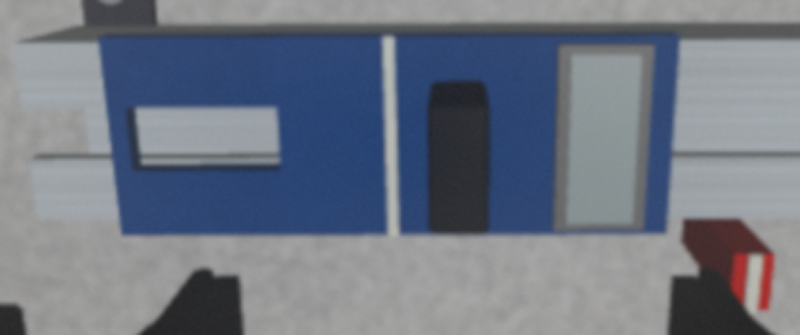

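```bash
python3 - <<'E'
from h import *; import pickle
c=pickle.load(open('pics/w1.pkl','rb'))
A=lambda l:(np.array(l,float)+.5)/2.58-.5+[140,180]
pl=p2w(c,A([(100,36),(678,36),(665,234),(122,234)]),.07);print(pl.round(4),pl.mean(0))
ax=(pl[1]+pl[2]-pl[0]-pl[3])[:2];print(np.linalg.norm(ax)/2);ax/=np.linalg.norm(ax);print('ax',ax,np.degrees(np.arctan2(*ax[::-1])))
e=p2w(c,A([(395,36),(678,36)]),.07);
ln=p2w(c,A([(388.5,36),(393,234)]),.07);print('line',ln.mean(0))
mk=p2w(c,A([(754,255),(765,308)]),.076);print('mark',mk.mean(0),'dist',(mk.mean(0)-ln.mean(0))[:2]@ax)
w=p2w(c,A([(134,108),(278,107),(281,167),(135,167)]),.07);print('win',w.mean(0), ln.mean(0)[:2]-.07*ax)
f=p2w(c,A([(430,103),(488,103),(489,231),(429,231)]),.115);print('fin',f.mean(0), ln.mean(0)[:2]+.025*ax)
E
```

```text
[[ 0.3978 -0.0462  0.07  ]
 [ 0.4501  0.1556  0.07  ]
 [ 0.5235  0.1371  0.07  ]
 [ 0.4713 -0.0654  0.07  ]] [0.4606794 0.0452709 0.07     ]
0.20876401082527626
ax [0.25038674 0.9681459 ] 75.49960161429513
line [0.46069852 0.0452245  0.07      ]
mark [0.5493628  0.16777705 0.076     ] dist 0.1408491158143255
win [ 0.44327088 -0.02104659  0.07      ] [ 0.44317144 -0.02254572]
fin [0.46604072 0.06987096 0.115     ] [0.46695818 0.06942814]
```

>>> {"name": "drive_tool", "arguments": {
  "moves": "0 0.003 -0.03 0 0; 0 0 -0.03 0 0; 0 0 -0.03 0 0; 0 0 -0.018 0 0; 0 0 0 0 0.75; 0 0 0 0 0.85; 0 0 0 0 1; 0 0 0 0 1; 0 0 0 0 1",
  "newtons": 20
}}

```text
time: 3.5
ee_pos: [0.4676, 0.0699, 0.0935]
eef_rot: [0.089, 0.701, -0.089, 0.702]
ft_force: [-0.1, -0.2, 0.4]
width: 0.0451
```

>>> {"name": "drive_tool", "arguments": {
  "moves": "0 0 0 0 1; 0 0 0 0 1; 0 0 0 0 1; 0 0 0 0 1; 0 0 0 0 1; 0 0 0 0 1",
  "newtons": 20
}}

```text
time: 4.25
ee_pos: [0.4684, 0.0703, 0.0941]
eef_rot: [0.089, 0.701, -0.088, 0.702]
ft_force: [-0.0, -1.1, 7.2]
width: 0.0004
```

```bash
python3 - <<'E'
from h import *
c=snap('wrist','pics/w2.png');st();c=snap('scene','pics/s2.png')
cv2.imwrite('pics/s2c.png',cv2.resize(c['color'][130:330,280:480,::-1],(0,0),fx=3,fy=3))
E
```

```text
t 4.3 tcp [0.4684 0.0702 0.0941] yaw 75.59 F [ 0.  -0.   6.9] w 0.0 q7 [ 0.47  0.16 -0.76  1.95  0.13  1.08  0.98]
```

View pics/w2.png

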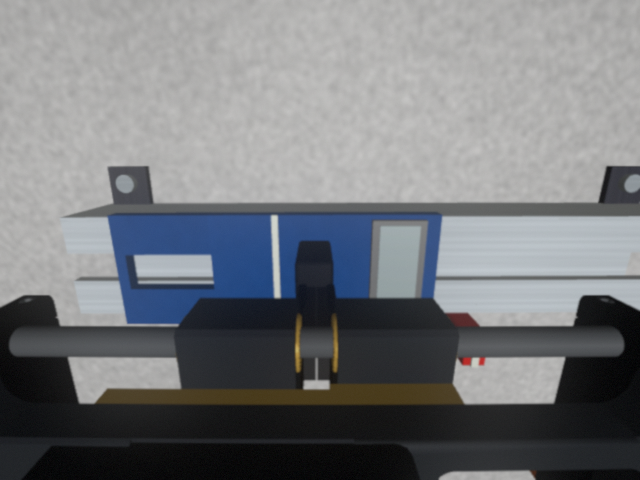

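View pics/s2c.png

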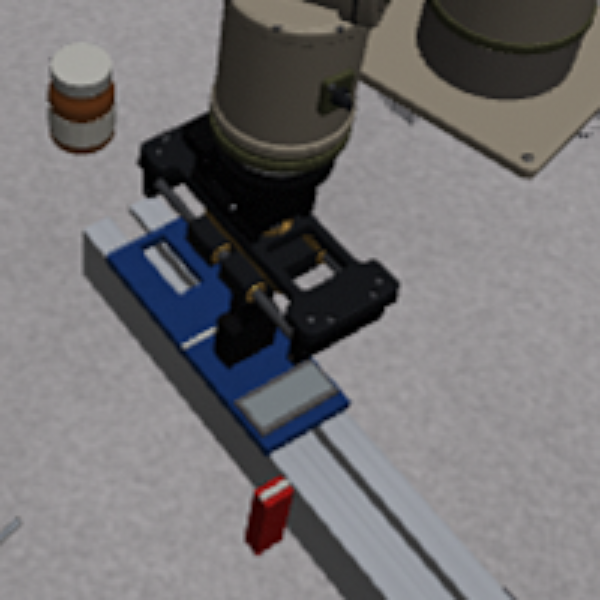

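```bash
python3 - <<'E'
from h import *; import pickle
ax=np.array([.2504,.9681,0]);ay=np.array([-.9681,.2504,0]);o=np.array([.467,.069,0])
for f in ['w2','s2']:
    c=pickle.load(open(f'pics/{f}.pkl','rb')); im=c['color'][:,:,::-1].copy()
    for z in (.07,.115):
        P=[o+a*.01*ax+b*.022*ay+[0,0,z] for a,b in((1,1),(1,-1),(-1,-1),(-1,1))]
        q=w2p(c,P).round().astype(int); cv2.polylines(im,[q],True,(0,255,0),1)
    t=w2p(c,[[.4684,.0702,.0941],[.4684,.0702,.083]]).round().astype(int); print(q,t)
    for k in t: cv2.circle(im,tuple(map(int,k)),2,(0,0,255),-1)
    im=im[150:350,200:450] if f=='w2' else im[170:290,320:420]
    im=cv2.convertScaleAbs(cv2.resize(im,(0,0),fx=3.2 if f=='w2' else 5,fy=3.2 if f=='w2' else 5,interpolation=2),alpha=2)
    cv2.imwrite(f'pics/{f}o.png',im)
E
```

```text
[[329 262]
 [328 338]
 [291 338]
 [290 262]] [[313 288]
 [313 281]]
[[373 233]
 [356 242]
 [351 235]
 [367 226]] [[361 240]
 [361 243]]
```

View pics/w2o.png

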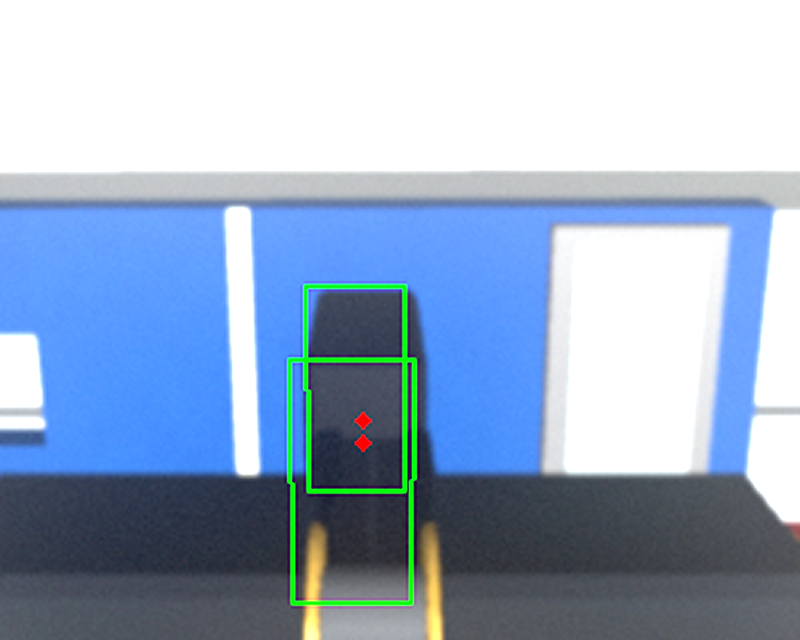

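View pics/s2o.png

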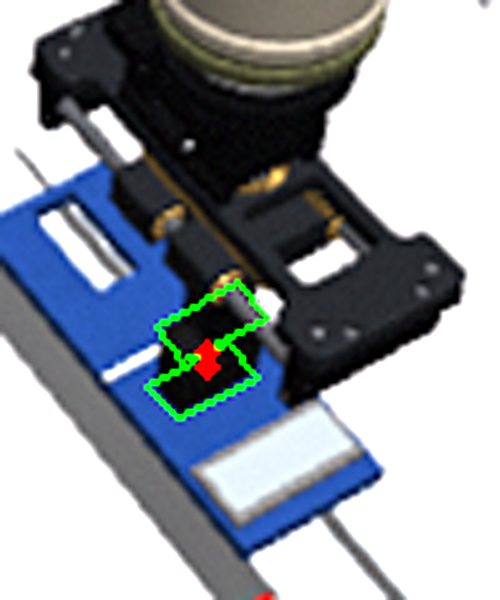

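```bash
python3 - <<'E'
import cv2,numpy as np
for f,(a,b,c,d),s in (('w2',(220,420,170,470),2.6),('s2',(170,270,320,420),6)):
    i=cv2.imread(f'pics/{f}.png')[a:b,c:d]; i=cv2.convertScaleAbs(cv2.resize(i,(0,0),fx=s,fy=s,interpolation=2),alpha=4.5); cv2.imwrite(f'pics/{f}d.png',i)
E
```

```text
(no output)
```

View pics/w2d.png

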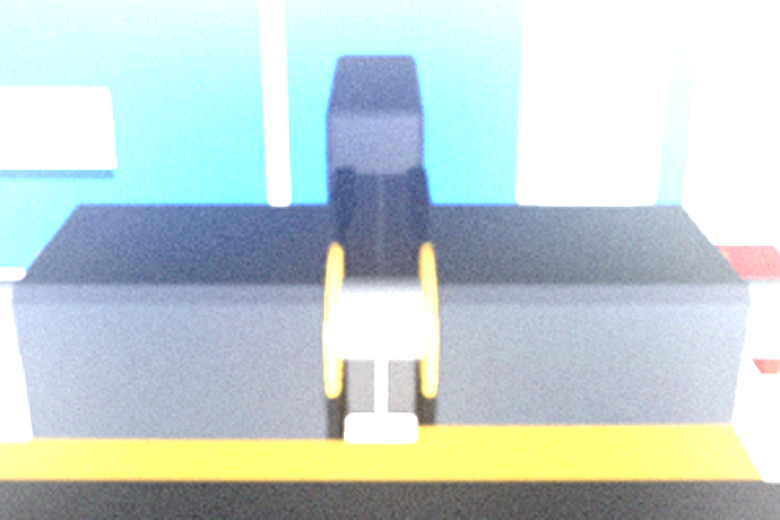

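View pics/s2d.png

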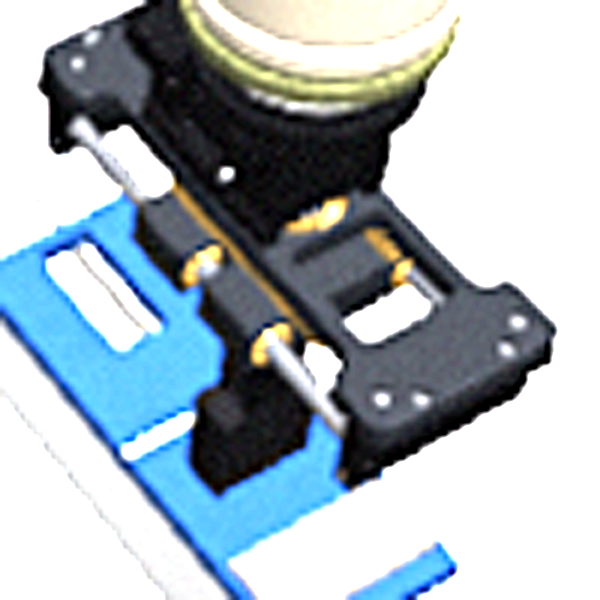

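```bash
python3 - <<'E'
from h import *; import pickle
c=pickle.load(open('pics/w2.pkl','rb'));print(np.round(c['extrinsics'],3)[:3,3])
p=p2w(c,[(111,214),(440,213),(274.5,214)],.07);print(p.round(4),np.linalg.norm(p[1]-p[0]))
ax=np.array([.2504,.9681]);print((p[2,:2]-[.4607,.0452])@ax)
print(r.read_state())
E
```

```text
[0.393 0.092 0.278]
[[ 0.3985 -0.0425  0.07  ]
 [ 0.4493  0.1571  0.07  ]
 [ 0.4242  0.0569  0.07  ]] 0.20592247702726363
0.002166960118928484
{'time': 4.35, 'joint_positions': array([ 0.47398633,  0.16096493, -0.76328669,  1.94832097,  0.12631393,
        1.07787824,  0.97668318]), 'joint_vel': array([ 0.00132112,  0.00119483,  0.0006487 , -0.0005657 , -0.00061626,
        0.00067092, -0.00021678]), 'joint_torque': array([-7.24761374e-02, -3.47574627e+01, -3.54164690e+00, -3.22384143e+01,
       -1.23130970e-02, -9.89191141e-02,  7.95479664e-04]), 'ee_pos': array([0.46840201, 0.07027045, 0.09417037]), 'eef_rot': array([ 0.08889755,  0.70086891, -0.08847591,  0.70217662]), 'ft_force': array([0.02585657, 0.07616737, 6.44821657]), 'torque': array([ 0.02263345,  0.03755892, -0.01856391]), 'width': 0.0004741593997853042}
```

>>> {"name": "drive_tool", "arguments": {
  "moves": "0 0 0 0 0.5; 0 0 0 0 0.5; 0 0 0 0 0.5; 0 0 0 0 0.5; 0 0 0 0 0.5; 0 0 0 0 0.5"
}}

```text
time: 5.1
ee_pos: [0.4672, 0.0697, 0.093]
eef_rot: [0.089, 0.702, -0.089, 0.701]
ft_force: [-0.8, -0.7, 0.1]
width: 0.0422
```

```bash
python3 - <<'E'
from h import *
c=snap('wrist','pics/w3.png');st()
i=c['color'][200:420,150:480,::-1];cv2.imwrite('pics/w3d.png',cv2.convertScaleAbs(cv2.resize(i,(0,0),fx=2.4,fy=2.4,interpolation=2),alpha=4))
E
```

```text
t 5.15 tcp [0.4673 0.0698 0.0931] yaw 75.58 F [-0.3 -0.5 -0. ] w 0.0431 q7 [ 0.47  0.16 -0.76  1.95  0.13  1.08  0.98]
```

View pics/w3d.png

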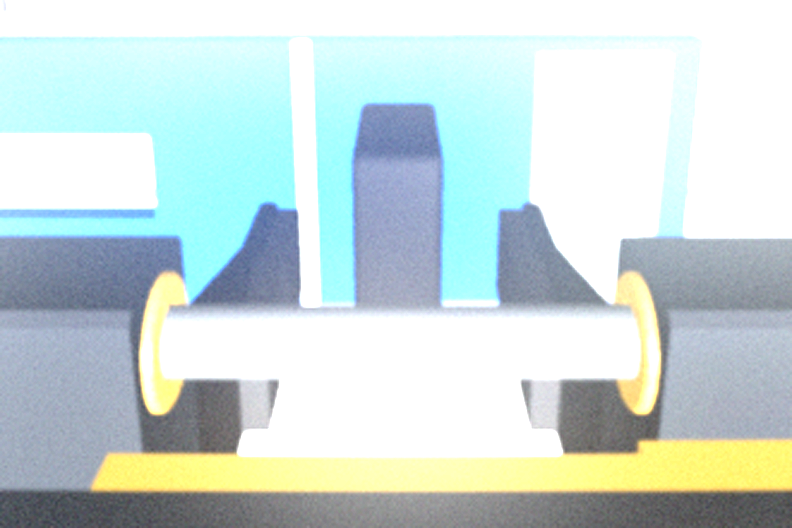

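```bash
python3 - <<'E'
from h import *; import pickle
c=pickle.load(open('pics/w3.pkl','rb'));E=np.linalg.inv(np.array(c['extrinsics']))
for z in (.083,.093,.101,.115,.13): 
    X=np.array([.4673,.0698,z,1]);d=(E@X)[2];print(z,d.round(4),1e3*d/c['fx'],w2p(c,X[:3]))
print(w2p(c,[.467-.022*.968*-0+0,.07,.07]))
q=p2w(c,[(150+440/2.4,200+158/2.4),(150+355/2.4,200+158/2.4)],.115);print(q,np.linalg.norm(q[0]-q[1]))
print(p2w(c,[(150+300/2.4,200+210/2.4),(150+498/2.4,200+210/2.4)],.083))
E
```

```text
0.083 0.2077 0.6162986682835625 [[313.03922283 281.5591007 ]]
0.093 0.1981 0.5878366543970442 [[312.88505305 287.93046022]]
0.101 0.1905 0.5650670432878295 [[312.75058635 293.4885033 ]]
0.115 0.177 0.5252202238467039 [[312.48736896 304.3708928 ]]
0.13 0.1626 0.4825272030169265 [[312.15743395 318.01645384]]
[[313.40043993 273.61581475]]
[[0.44920194 0.08544609 0.115     ]
 [0.44472548 0.06804473 0.115     ]] 0.017967917692414667
[[0.46525566 0.04596448 0.083     ]
 [0.47799607 0.09549466 0.083     ]]
```

```bash
python3 - <<'E'
from h import *; import pickle
ax=np.array([.2504,.9681,0]);ay=np.array([-.9681,.2504,0]);o=np.array([.467,.0695,0])
c=pickle.load(open('pics/scene0.pkl','rb')); i=c['color'][200:270,325:405,::-1]; sc=9
i=cv2.convertScaleAbs(cv2.resize(i,(0,0),fx=sc,fy=sc,interpolation=2),alpha=2.2)
for z,col in ((.07,(0,255,0)),(.115,(0,0,255)),(.09,(0,255,255))):
    P=[o+a*.01*ax+b*.022*ay+[0,0,z] for a,b in((1,1),(1,-1),(-1,-1),(-1,1))]
    q=((w2p(c,P)-[325,200]+.5)*sc).round().astype(int); cv2.polylines(i,[q],True,col,1)
cv2.imwrite('pics/s0o.png',i)
c=pickle.load(open('pics/w1.pkl','rb')); i=c['color'][180:300,240:400,::-1]; sc=5
i=cv2.convertScaleAbs(cv2.resize(i,(0,0),fx=sc,fy=sc,interpolation=2),alpha=2.2)
for z,col in ((.07,(0,255,0)),(.115,(0,0,255)),(.09,(0,255,255))):
    P=[o+a*.01*ax+b*.022*ay+[0,0,z] for a,b in((1,1),(1,-1),(-1,-1),(-1,1))]
    q=((w2p(c,P)-[240,180]+.5)*sc).round().astype(int); cv2.polylines(i,[q],True,col,1)
cv2.imwrite('pics/w1o.png',i)
E
```

```text
(no output)
```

View pics/s0o.png

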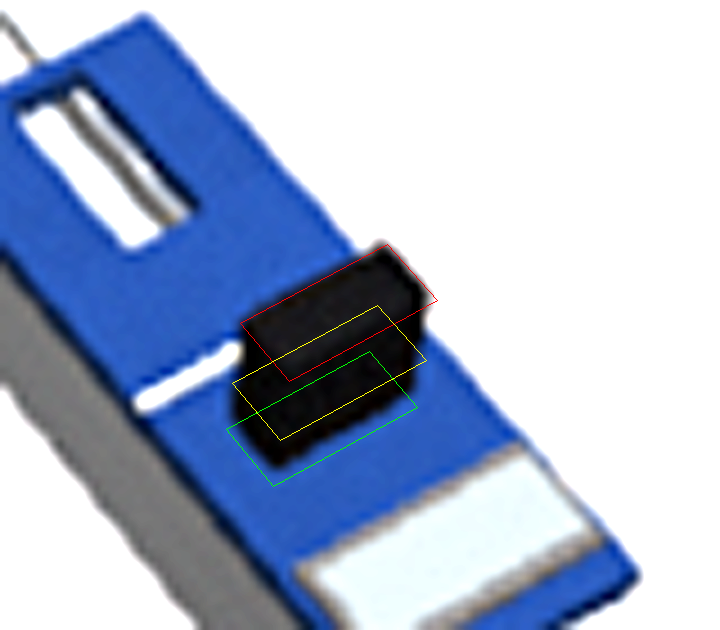

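View pics/w1o.png

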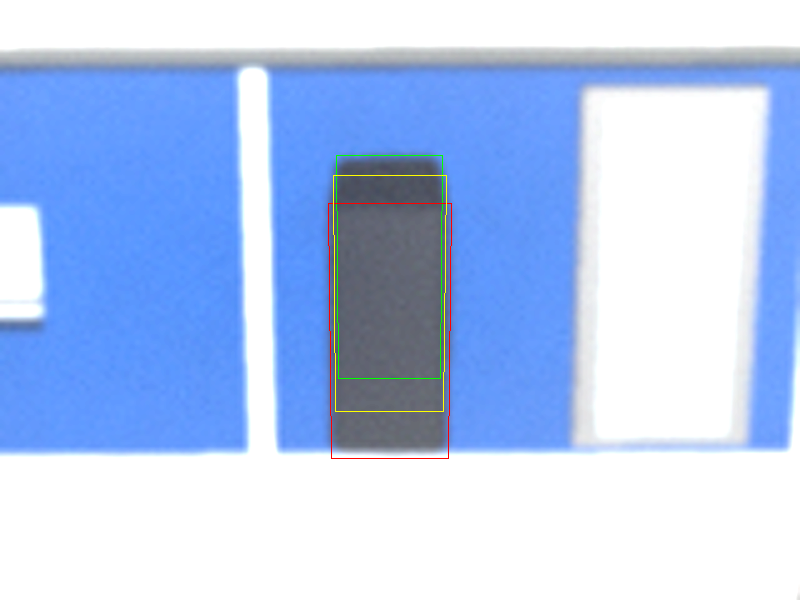

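```bash
python3 - <<'E'
from h import *; import pickle
c=pickle.load(open('pics/wrist0.pkl','rb'))
i=c['color'][270:400,180:460,::-1];cv2.imwrite('pics/w0d.png',cv2.convertScaleAbs(cv2.resize(i,(0,0),fx=2.8,fy=2.8,interpolation=2),alpha=3))
T=np.array([.26483,-.56578,.20067])
M=np.array([[0,.424,-.906],[0,-.906,-.424],[-1,0,0]])
for a,l in ((.011,'tip'),(-.008,'grasp'),(-.02,'up'),(-.057,'body')):
    for s in (-1,1):
        for zz in (-.0095,.0095):
            print(l,s,zz,w2p(c,T+M@[a,s*.0437,zz]).round(1), ((w2p(c,T+M@[a,s*.0437,zz])-[180,270]+.5)*2.8).round())
E
```

```text
tip -1 -0.0095 [[247.6 267.7]] [[191.  -5.]]
tip -1 0.0095 [[249.3 296.2]] [[195.  75.]]
tip 1 -0.0095 [[390.4 267.8]] [[591.  -5.]]
tip 1 0.0095 [[388.5 296.3]] [[585.  75.]]
grasp -1 -0.0095 [[240.9 279.1]] [[172.  27.]]
grasp -1 0.0095 [[243. 310.]] [[178. 113.]]
grasp 1 -0.0095 [[397.6 279.2]] [[611.  27.]]
grasp 1 0.0095 [[395.3 310.1]] [[604. 114.]]
up -1 -0.0095 [[236.  287.6]] [[158.  51.]]
up -1 0.0095 [[238.4 320.2]] [[165. 142.]]
up 1 -0.0095 [[402.8 287.7]] [[625.  51.]]
up 1 0.0095 [[400.2 320.3]] [[618. 142.]]
body -1 -0.0095 [[215.8 322.3]] [[102. 148.]]
body -1 0.0095 [[219.6 361.3]] [[112. 257.]]
body 1 -0.0095 [[424.4 322.4]] [[686. 148.]]
body 1 0.0095 [[420.3 361.5]] [[674. 258.]]
```

View pics/w0d.png

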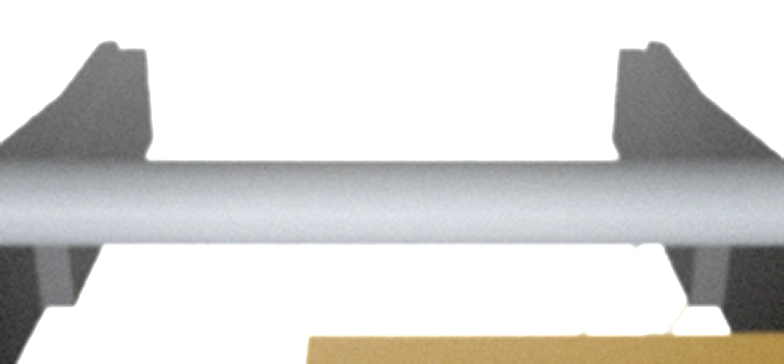

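The reported TCP disagrees with the pictures: the wrist camera and the contact on the fin's top both put the fingertips about 32 mm higher than stated. I'll treat the tips as TCP z + 0.021.

>>> {"name": "drive_tool", "arguments": {
  "moves": "0 0.001 -0.008 0 0.5; 0 0.001 -0.008 0 0.5; 0 0 -0.008 0 0.5; 0 0 -0.005 0 0.5; 0 0 0 0 1; 0 0 0 0 1; 0 0 0 0 1; 0 0 0 0 1; 0 0 0 0 1; 0 0 0 0 1",
  "newtons": 20
}}

```text
time: 6.4
ee_pos: [0.4676, 0.0718, 0.0645]
eef_rot: [0.089, 0.701, -0.089, 0.702]
ft_force: [-1.7, -2.8, 4.4]
width: 0.0199
```

```bash
python3 - <<'E'
from h import *
c=snap('wrist','pics/w4.png');st()
E
```

```text
t 6.45 tcp [0.4676 0.0718 0.0645] yaw 75.57 F [-0.9 -4.   5.2] w 0.02 q7 [ 0.46  0.21 -0.76  1.98  0.17  1.02  0.94]
```

View pics/w4.png

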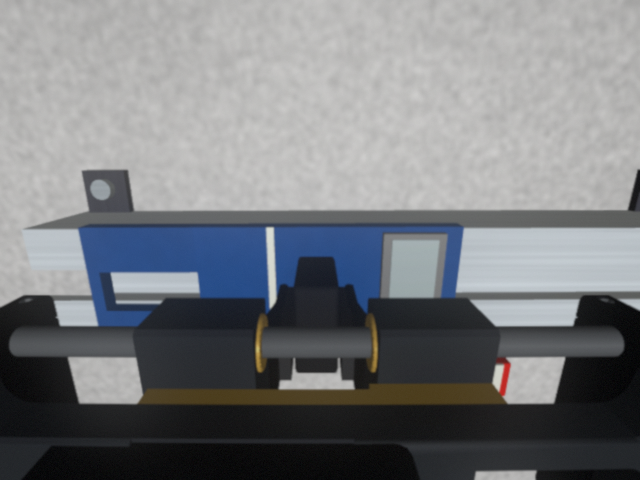

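>>> {"name": "drive_tool", "arguments": {
  "moves": "0.0033 0.0126 0 0 1; 0.0033 0.0126 0 0 1; 0.0032 0.0126 0 0 1; 0.0033 0.0126 0 0 1; 0.0032 0.0126 0 0 1; 0.0033 0.0126 0 0 1; 0.0032 0.0126 0 0 1; 0.0033 0.0126 0 0 1; 0.0032 0.0126 0 0 1; 0.0033 0.0126 0 0 1; 0 0 0 0 1; 0 0 0 0 1"
}}

```text
time: 7.95
ee_pos: [0.5, 0.1989, 0.0645]
eef_rot: [0.089, 0.702, -0.088, 0.702]
ft_force: [-0.5, 3.9, 3.1]
width: 0.0202
```

```bash
python3 - <<'E'
from h import *
c=snap('wrist','pics/w5.png');st()
t=snap('top','pics/t5.png');s=snap('scene','pics/s5.png')
cv2.imwrite('pics/t5c.png',cv2.resize(t['color'][220:310,190:370,::-1],(0,0),fx=4.3,fy=4.3,interpolation=2))
cv2.imwrite('pics/s5c.png',cv2.resize(s['color'][200:360,300:470,::-1],(0,0),fx=3.7,fy=3.7,interpolation=2))
E
```

```text
t 8.0 tcp [0.5    0.1986 0.0645] yaw 75.61 F [-1.8  3.6  4.7] w 0.0197 q7 [ 0.2   0.37 -0.78  1.82  0.29  1.07  0.64]
```

View pics/w5.png

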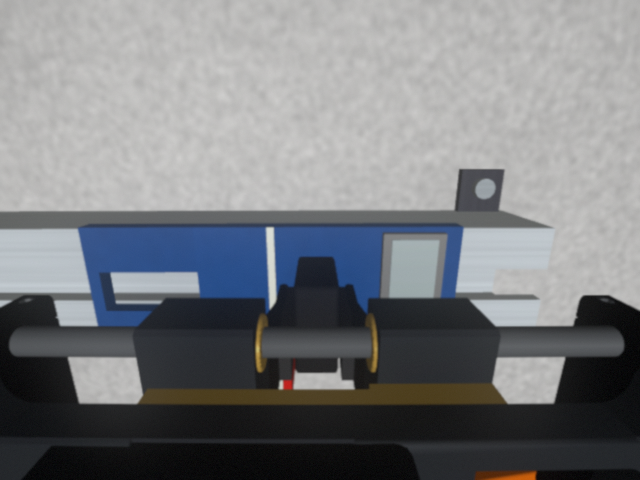

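View pics/t5c.png

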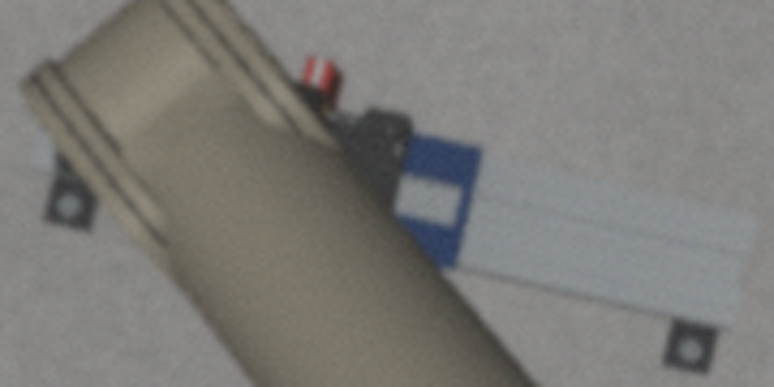

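View pics/s5c.png

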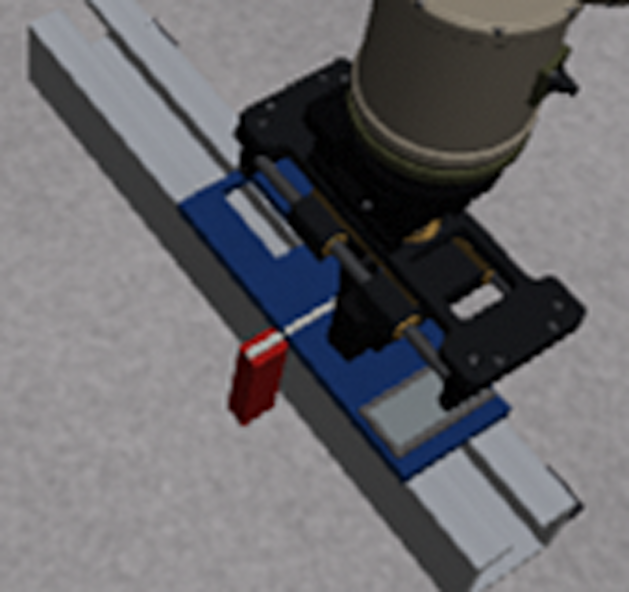

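```bash
python3 - <<'E'
from h import *
import pickle
c=pickle.load(open('pics/s5.pkl','rb'));i=c['color'][270:310,355:400,::-1]
cv2.imwrite('pics/s5z.png',cv2.resize(i,(0,0),fx=14,fy=14,interpolation=2))
E
```

```text
(no output)
```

View pics/s5z.png

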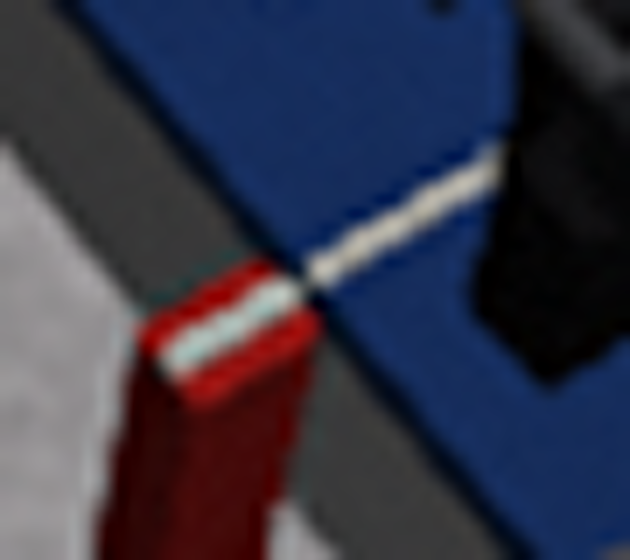

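```bash
python3 - <<'E'
from h import *
import pickle
c=pickle.load(open('pics/s5.pkl','rb'));t=pickle.load(open('pics/t5.pkl','rb'))
A=lambda l:(np.array(l,float)+.5)/14-.5+[355,270]
ax=np.array([.2504,.9681]);ay=np.array([-.9681,.2504])
l=p2w(c,A([(318,276),(495,165)]),.07)[:,:2]; m=p2w(c,A([(173,362),(290,294)]),.076)[:,:2]
print(l@ax,m@ax,l@ay,m@ay)
w=pickle.load(open('pics/w5.pkl','rb'));print('wrist line',p2w(w,[(270.5,228),(273,295)],.07)[:,:2]@ax)
print('top marker',p2w(t,(np.array([[320,76]])+.5)/4.3-.5+[190,220],.076)[:,:2]@ax)
print('grip-derived line',np.array([.5,.1988])@ax-.025)
E
```

```text
[0.29255105 0.29175344] [0.29479439 0.29500272] [-0.46977938 -0.43548502] [-0.4992312  -0.47777408]
wrist line [0.29495926 0.2949649 ]
top marker [0.2945391]
grip-derived line 0.29265828
```

>>> {"name": "drive_tool", "arguments": {
  "moves": "0.0003 0.0013 0 0 1; 0.0004 0.0013 0 0 1; 0 0 0 0 1; 0 0 0 0 1"
}}

```text
time: 8.6
ee_pos: [0.5003, 0.1998, 0.0645]
eef_rot: [0.088, 0.702, -0.089, 0.701]
ft_force: [-3.4, -0.6, 10.6]
width: 0.0204
```

```bash
python3 - <<'E'
from h import *
c=snap('scene','pics/s6.png');st()
cv2.imwrite('pics/s6z.png',cv2.resize(c['color'][270:310,355:400,::-1],(0,0),fx=14,fy=14,interpolation=2))
E
```

```text
t 8.65 tcp [0.5002 0.1998 0.0645] yaw 75.56 F [-4.9 -1.2 10. ] w 0.0195 q7 [ 0.2   0.37 -0.78  1.81  0.29  1.08  0.63]
```

View pics/s6z.png

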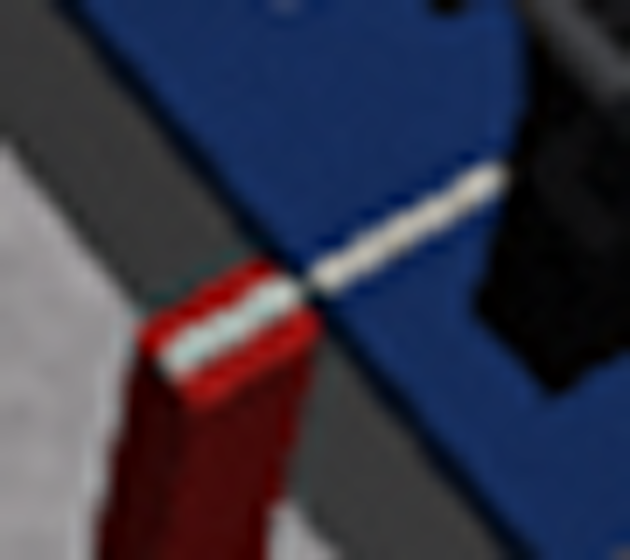

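>>> {"name": "drive_tool", "arguments": {
  "moves": "0.0002 0.0008 0 0 1; 0.0002 0.0008 0 0 1; 0 0 0 0 1; 0 0 0 0 1"
}}

```text
time: 9.15
ee_pos: [0.5006, 0.2013, 0.0645]
eef_rot: [0.088, 0.702, -0.089, 0.701]
ft_force: [-5.4, -0.8, 9.6]
width: 0.0199
```

```bash
python3 - <<'E'
from h import *
c=snap('scene','pics/s7.png');st()
cv2.imwrite('pics/s7z.png',cv2.resize(c['color'][270:310,355:400,::-1],(0,0),fx=14,fy=14,interpolation=2))
E
```

```text
t 9.2 tcp [0.5006 0.2013 0.0645] yaw 75.55 F [-4.8 -0.8 10. ] w 0.0199 q7 [ 0.2   0.37 -0.78  1.81  0.29  1.08  0.63]
```

View pics/s7z.png

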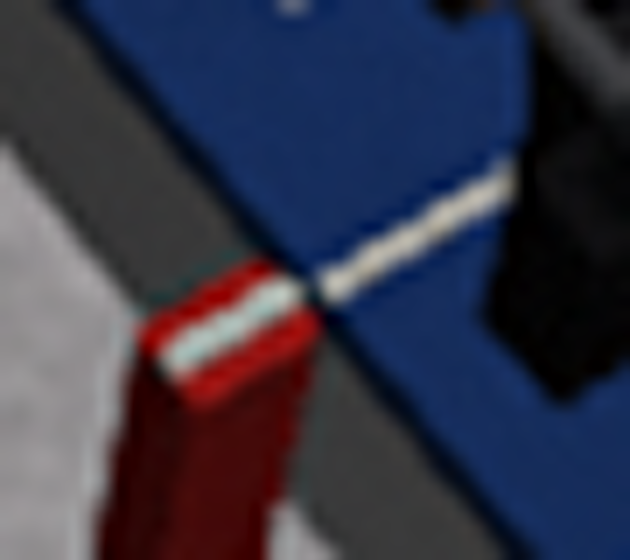

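```bash
cat >> h.py <<'E'
AX=np.array([.2504,.9681]);AY=np.array([-.9681,.2504])
E
python3 - <<'E'
from h import *
import pickle
c=pickle.load(open('pics/s7.pkl','rb'))
A=lambda l:(np.array(l,float)+.5)/14-.5+[355,270]
l=p2w(c,A([(331,290),(510,181)]),.07)[:,:2]; m=p2w(c,A([(173,362),(290,294)]),.076)[:,:2]
print(l@AX,m@AX)
E
```

```text
[0.29549432 0.29516912] [0.29479439 0.29500272]
```

>>> {"name": "drive_tool", "arguments": {
  "moves": "0 0 0 0 0.6; 0 0 0 0 0.5; 0 0 0 0 0.5; 0 0 0.03 0 0.5; 0 0 0.04 0 0.3; 0 0 0.04 0 0; 0 0 0 0 0"
}}

```text
time: 10.07
ee_pos: [0.5027, 0.2029, 0.1771]
eef_rot: [0.089, 0.7, -0.088, 0.703]
ft_force: [-0.2, -0.2, -1.7]
width: 0.0658
```

```bash
python3 - <<'E'
from h import *
c=snap('scene','pics/s8.png');st();w=snap('wrist','pics/w8.png')
cv2.imwrite('pics/s8z.png',cv2.resize(c['color'][265:310,355:405,::-1],(0,0),fx=13,fy=13,interpolation=2))
E
```

```text
t 10.125 tcp [0.5018 0.2023 0.1752] yaw 75.57 F [ 0.7  0.  -0.9] w 0.0695 q7 [ 0.24  0.25 -0.82  1.69  0.19  1.28  0.71]
```

View pics/s8z.png

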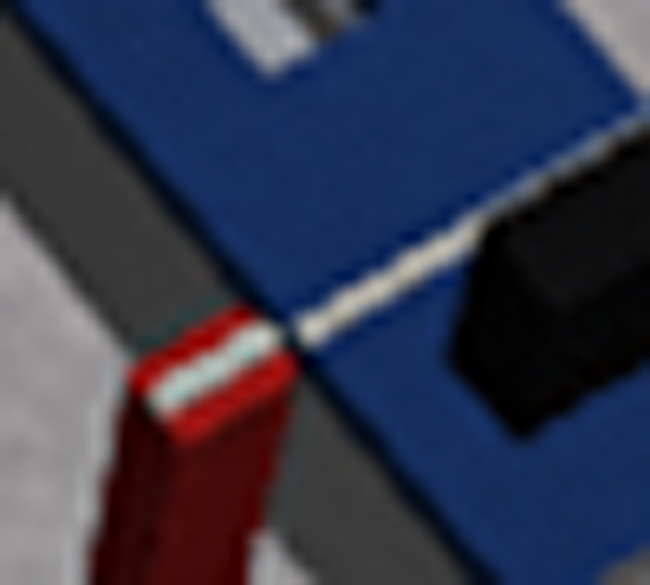

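View pics/w8.png

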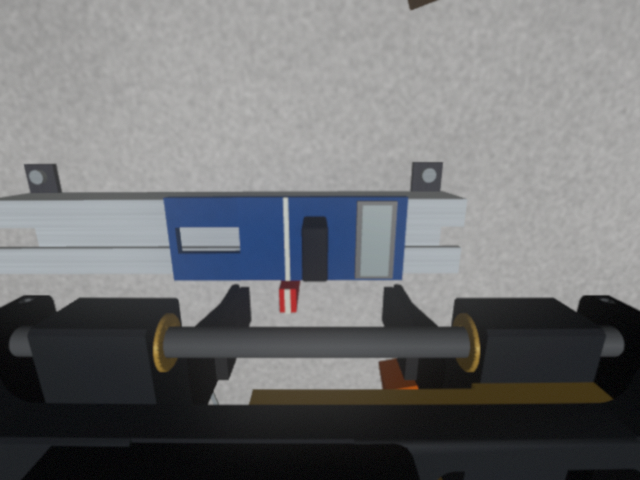

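```bash
python3 - <<'E'
from h import *
import pickle
w=pickle.load(open('pics/w8.pkl','rb'))
cv2.imwrite('pics/w8a.png',cv2.resize(w['color'][185:325,155:345,::-1],(0,0),fx=4.2,fy=4.2,interpolation=2))
E
```

```text
(no output)
```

View pics/w8a.png

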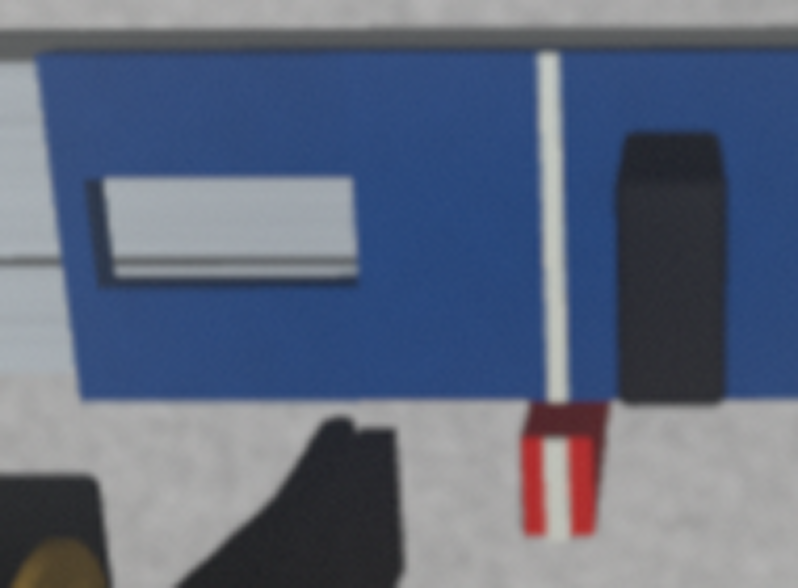

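```bash
python3 - <<'E'
from h import *
import pickle
w=pickle.load(open('pics/w8.pkl','rb'))
A=lambda l:(np.array(l,float)+.5)/4.2-.5+[155,185]
g=lambda l,z:p2w(w,A(l),z)[:,:2]
l=g([(547.5,53),(557.5,401)],.07);m=g([(556,438),(559,538)],.076)
print('line',l@AX,'mark',m@AX)
wi=g([(86,178),(355,176),(357,286),(100,288)],.07);print('win',wi.mean(0),wi.mean(0)@AX,wi.mean(0)@AY,(l.mean(0)-.07*AX),'line ay',l.mean(0)@AY)
d=wi[1]+wi[2]-wi[0]-wi[3];print(np.degrees(np.arctan2(d[1],d[0])),np.linalg.norm(d)/2)
# line offset if rows extrapolated, also from scene
s=pickle.load(open('pics/s8.pkl','rb'));B=lambda l:(np.array(l,float)+.5)/13-.5+[355,265]
print('scene line',p2w(s,B([(308,336),(470,240)]),.07)[:,:2]@AX,'mark',p2w(s,B([(158,401),(272,336)]),.076)[:,:2]@AX)
sw=p2w(s,B([(308,336)]),.07);print(sw)
E
```

```text
line [0.29685883 0.29713952] mark [0.2971566  0.29724782]
win [0.47745085 0.11160814] 0.22760153302812716 -0.4342734900066166 [0.47738948 0.11100776] line ay -0.4343644109794832
75.98069855783069 0.05578291410187634
scene line [0.29580783 0.29588427] mark [0.29455619 0.29495502]
[[0.52882324 0.16877439 0.07      ]]
```

>>> {"name": "drive_tool", "arguments": {
  "moves": "0.0007 -0.053 0 0 0; 0.0007 -0.053 0 0 0; 0.0007 -0.053 0 0 0; 0.0007 -0.053 0 0 0; 0.0007 -0.053 0 0 0; 0.0007 -0.053 0 0 0; 0.0007 -0.053 0 0 0; 0.0007 -0.053 0 0 0; 0.0007 -0.053 0 0 0; 0 0 0 0 0; 0 0 0 0 0; 0 0 0 0 0"
}}

```text
time: 11.68
ee_pos: [0.5077, -0.2732, 0.1739]
eef_rot: [0.088, 0.702, -0.088, 0.701]
ft_force: [-0.1, -0.0, 0.7]
width: 0.0868
```

```bash
python3 - <<'E'
from h import *
w=snap('wrist','pics/w9.png');st();t=snap('top','pics/t9.png')
cv2.imwrite('pics/t9c.png',cv2.resize(t['color'][225:310,190:350,::-1],(0,0),fx=5,fy=5,interpolation=2))
E
```

```text
t 11.725 tcp [ 0.5077 -0.2734  0.1741] yaw 75.71 F [ 0.3 -0.4 -0.3] w 0.0871 q7 [ 0.83  0.28 -0.5   1.61  0.14  1.28  1.63]
```

View pics/w9.png

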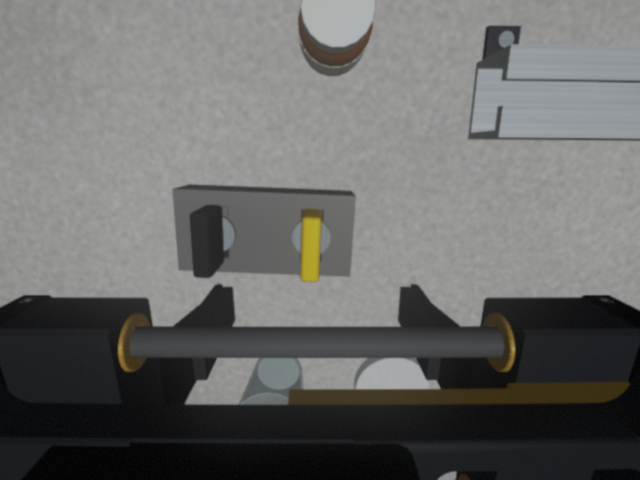

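View pics/t9c.png

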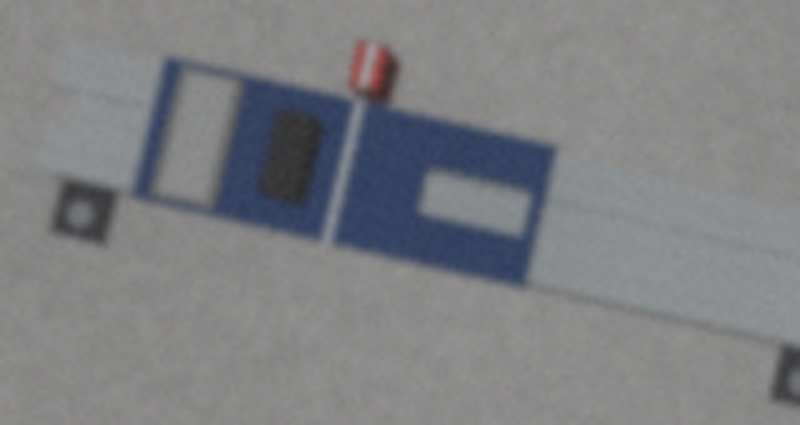

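```bash
python3 - <<'E'
from h import *
import pickle
t=pickle.load(open('pics/t9.pkl','rb'))
A=lambda l:(np.array(l,float)+.5)/5-.5+[190,225]
l=p2w(t,A([(330,240),(359,102)]),.07)[:,:2];m=p2w(t,A([(367,82),(374,46)]),.076)[:,:2]
print('line',l@AX,l,'mark',m@AX)
w=p2w(t,A([(426,168),(532,193),(523,238),(417,214)]),.07);print('win',w.mean(0))
p=p2w(t,A([(168,57),(555,147),(525,286),(137,195)]),.07);print('plate',p.mean(0),p.mean(0)[:2]@AX,p.mean(0)[:2]@AY)
c=pickle.load(open('pics/w9.pkl','rb'))
cv2.imwrite('pics/w9a.png',cv2.resize(c['color'][180:295,165:365,::-1],(0,0),fx=4,fy=4,interpolation=2))
t0=pickle.load(open('pics/top0.pkl','rb'))
E
```

```text
line [0.29468554 0.29712832] [[0.45968199 0.18549857]
 [0.53132392 0.1694916 ]] mark [0.29485371 0.29578548]
win [0.4771923  0.11016645 0.07      ]
plate [0.49540197 0.17684092 0.07      ] 0.29524834623655866 -0.43531768456263725
```

View pics/w9a.png

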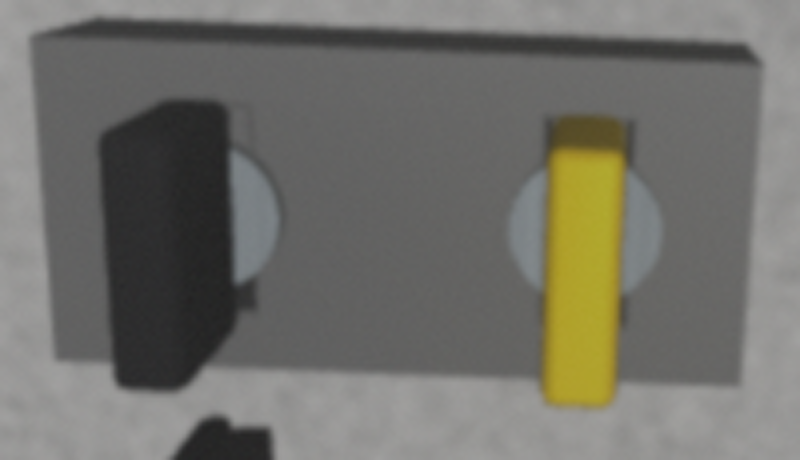

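```bash
python3 - <<'E'
from h import *
import pickle
c=pickle.load(open('pics/w9.pkl','rb'))
A=lambda l:(np.array(l,float)+.5)/4-.5+[165,180]
b=p2w(c,A([(549,150),(624,152),(615,405),(543,403)]),.094)[:,:2];print(b.mean(0))
d=b[2]+b[3]-b[0]-b[1];print(np.degrees(np.arctan2(d[1],d[0])),np.linalg.norm(d)/2)
s=p2w(c,A([(30,35),(762,62),(742,385),(55,360)]),.044)[:,:2];print(s.mean(0));e=s[1]+s[2]-s[0]-s[3];print(np.degrees(np.arctan2(e[1],e[0])))
d=-s[0]-s[1]+s[2]+s[3];print(np.degrees(np.arctan2(d[1],d[0])))
e/=np.linalg.norm(e);print(s.mean(0)+.045*e)
cl=p2w(c,A([(586,229)]),.05);print(cl)
E
```

```text
[ 0.50733668 -0.27597571]
-16.20404814072219 0.05378196484376159
[ 0.49486364 -0.31932302]
73.52121529673084
-16.345692552770466
[ 0.50762836 -0.2761714 ]
[[ 0.50764282 -0.27597545  0.05      ]]
```

>>> {"name": "drive_tool", "arguments": {
  "moves": "0 -0.003 -0.03 -2 0; 0 0 -0.03 0 0.2; 0 0 -0.03 0 0.4; 0 0 -0.03 0 0.5; 0 0 -0.017 0 0.5; 0 0 0 0 0.6; 0 0 0 0 1; 0 0 0 0 1; 0 0 0 0 1; 0 0 0 0 1; 0 0 0 0 1",
  "newtons": 35
}}

```text
time: 13.15
ee_pos: [0.5079, -0.2781, 0.038]
eef_rot: [0.101, 0.7, -0.101, 0.7]
ft_force: [-0.9, 0.4, 5.4]
width: 0.016
```

```bash
python3 - <<'E'
from h import *
st();w=snap('wrist','pics/w10.png');s=snap('scene','pics/s10.png')
E
```

```text
t 13.15 tcp [ 0.5079 -0.2781  0.038 ] yaw 73.58 F [-0.9  0.4  5.4] w 0.016 q7 [ 0.81  0.42 -0.47  1.74  0.22  1.03  1.55]
```

View pics/w10.png

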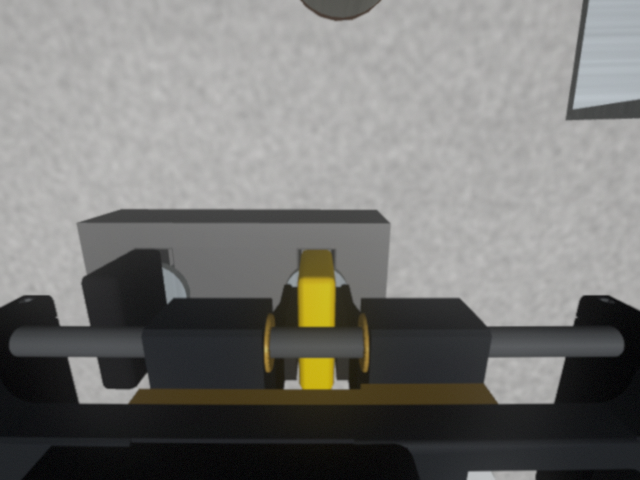

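>>> {"name": "drive_tool", "arguments": {
  "moves": "0 0 0.02 0 1; 0 0 0.03 0 1; 0 0 0.04 0 1; 0 0 0.042 0 1; -0.0034 0.043 0 -9.8 1; -0.0034 0.043 0 -9.8 1; -0.0034 0.043 0 -9.8 1; -0.0034 0.043 0 -9.8 1; -0.0034 0.043 0 -9.8 1; -0.0034 0.043 0 -9.8 1; -0.0034 0.043 0 -9.8 1; -0.0034 0.043 0 -9.8 1; -0.0034 0.043 0 -9.7 1; 0 0 0 0 1; 0 0 0 0 1; 0 0 0 0 1",
  "newtons": 35
}}

```text
time: 15.25
ee_pos: [0.4771, 0.1079, 0.1695]
eef_rot: [-0.559, -0.432, 0.559, -0.433]
ft_force: [-0.0, 0.1, -1.5]
width: 0.0155
```

```bash
python3 - <<'E'
from h import *
st();w=snap('wrist','pics/w11.png');s=snap('scene','pics/s11.png');snap('top','pics/t11.png')
cv2.imwrite('pics/s11c.png',cv2.resize(s['color'][140:320,280:440,::-1],(0,0),fx=3.3,fy=3.3,interpolation=2))
E
```

```text
t 15.25 tcp [0.4771 0.1079 0.1695] yaw -14.55 F [-0.   0.1 -1.5] w 0.0155 q7 [ 0.34  0.1  -0.69  1.82  0.07  1.24 -0.62]
```

View pics/w11.png

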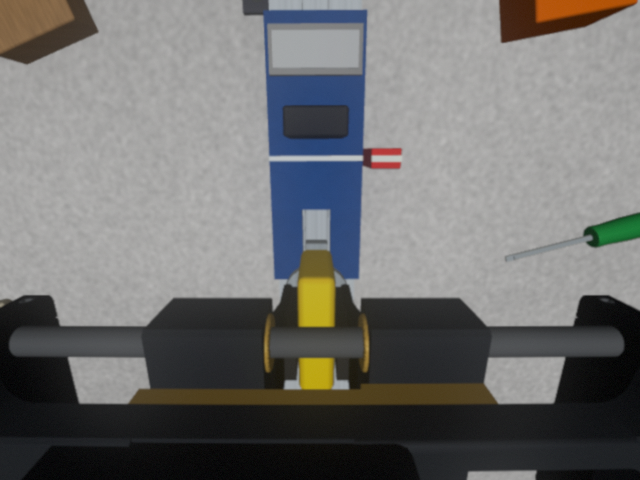

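View pics/s11c.png

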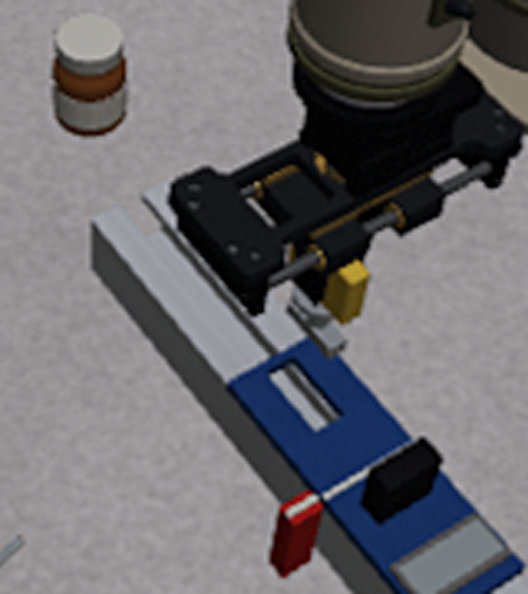

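```bash
python3 - <<'E'
from h import *
import pickle
c=pickle.load(open('pics/w11.pkl','rb'))
cv2.imwrite('pics/w11a.png',cv2.resize(c['color'][140:300,225:415,::-1],(0,0),fx=4.2,fy=4.2,interpolation=2))
E
```

```text
(no output)
```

View pics/w11a.png

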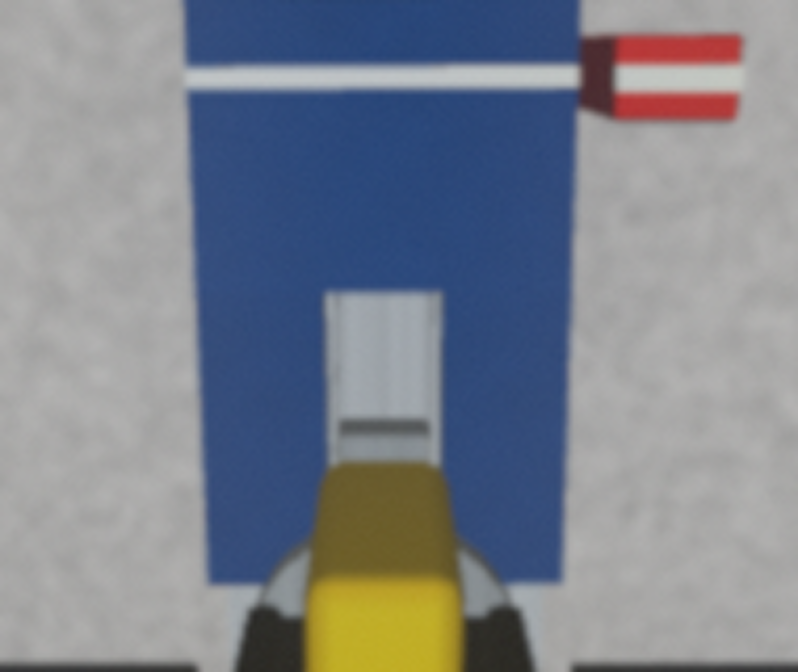

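```bash
python3 - <<'E'
from h import *
import pickle
c=pickle.load(open('pics/w11.pkl','rb'))
for z in (.226,.182,.14,.09,.07,.055): print(z,w2p(c,[.4771+.028*.25,.1079+.028*.968,z]))
A=lambda l:(np.array(l,float)+.5)/4.2-.5+[225,140]
L=p2w(c,A([(187,79),(582,76)]),.07)[:,:2];M=p2w(c,A([(613,78),(742,78)]),.076)[:,:2]
print(L@AX,M@AX)
W=p2w(c,A([(326,292),(443,292)]),.07)[:,:2];print(W,W.mean(0)@AX-.028,W.mean(0)@AY,'tcp',np.array([.4771,.1079])@AX,np.array([.4771,.1079])@AY)
P=p2w(c,A([(209,583),(562,583)]),.07)[:,:2];print(P@AX,P.mean(0)@AY)
E
```

```text
0.226 [[316.64891572 282.69837016]]
0.182 [[316.52878892 251.21249579]]
0.14 [[316.45724748 232.47668775]]
0.09 [[316.40021578 217.54912034]]
0.07 [[316.38275515 212.98042308]]
0.055 [[316.37112261 209.93706938]]
[0.29678558 0.29726344] [0.29703469 0.29705377]
[[0.47334166 0.14119256]
 [0.49615478 0.13526561]] 0.2272005328184137 -0.43467218938470453 tcp 0.22392383 -0.43486235
[0.19248783 0.1924076 ] -0.4348202686713429
```

>>> {"name": "drive_tool", "arguments": {
  "moves": "0.0005 0.0019 -0.02 0 1; 0 0 -0.025 0 1; 0 0 -0.012 0 1; 0 0 0 0 1"
}}

```text
time: 15.9
ee_pos: [0.477, 0.1108, 0.1119]
eef_rot: [-0.559, -0.433, 0.56, -0.433]
ft_force: [0.1, 0.2, -1.5]
width: 0.0158
```

```bash
python3 - <<'E'
from h import *
st();s=snap('scene','pics/s12.png')
cv2.imwrite('pics/s12c.png',cv2.convertScaleAbs(cv2.resize(s['color'][210:310,330:430,::-1],(0,0),fx=6,fy=6,interpolation=2),alpha=1.5))
E
```

```text
t 15.9 tcp [0.477  0.1108 0.1119] yaw -14.52 F [ 0.1  0.2 -1.5] w 0.0158 q7 [ 0.32  0.17 -0.69  1.89  0.12  1.12 -0.67]
```

View pics/s12c.png

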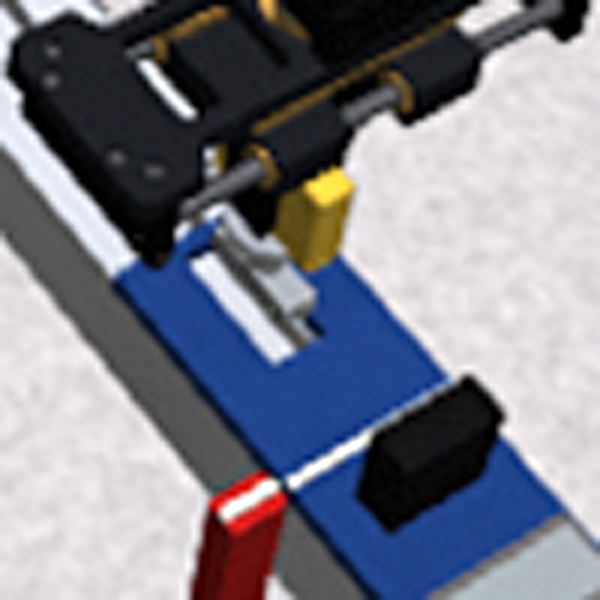

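>>> {"name": "drive_tool", "arguments": {
  "moves": "0.0004 -0.0012 -0.008 0 1; 0 0 -0.006 0 1; 0 0 -0.006 0 1; 0 0 -0.006 0 1; 0 0 0 0 1"
}}

```text
time: 16.58
ee_pos: [0.4774, 0.1098, 0.0857]
eef_rot: [-0.559, -0.433, 0.559, -0.433]
ft_force: [0.5, 0.6, -1.4]
width: 0.0161
```

>>> {"name": "drive_tool", "arguments": {
  "moves": "0 0 -0.006 0 1; 0 0 -0.006 0 1; 0 0 -0.004 0 1; 0 0 -0.003 0 1; 0 0 0 0 1"
}}

```text
time: 17.2
ee_pos: [0.4777, 0.1098, 0.0671]
eef_rot: [-0.559, -0.433, 0.559, -0.433]
ft_force: [-0.1, -0.5, -1.1]
width: 0.0156
```

>>> {"name": "drive_tool", "arguments": {
  "moves": "0 0 -0.0015 0 1; 0 0 -0.001 0 1; 0 0 -0.001 0 1; 0 0 0 0 1"
}}

```text
time: 17.7
ee_pos: [0.4779, 0.1098, 0.064]
eef_rot: [0.559, 0.433, -0.559, 0.433]
ft_force: [-0.2, -0.4, 2.0]
width: 0.0155
```

```bash
python3 - <<'E'
from h import *
st();s=snap('scene','pics/s13.png')
cv2.imwrite('pics/s13c.png',cv2.convertScaleAbs(cv2.resize(s['color'][210:310,330:430,::-1],(0,0),fx=6,fy=6,interpolation=2),alpha=1.5))
E
```

```text
t 17.7 tcp [0.4779 0.1098 0.064 ] yaw -14.52 F [-0.2 -0.4  2. ] w 0.0155 q7 [ 0.3   0.23 -0.68  1.94  0.17  1.03 -0.71]
```

View pics/s13c.png

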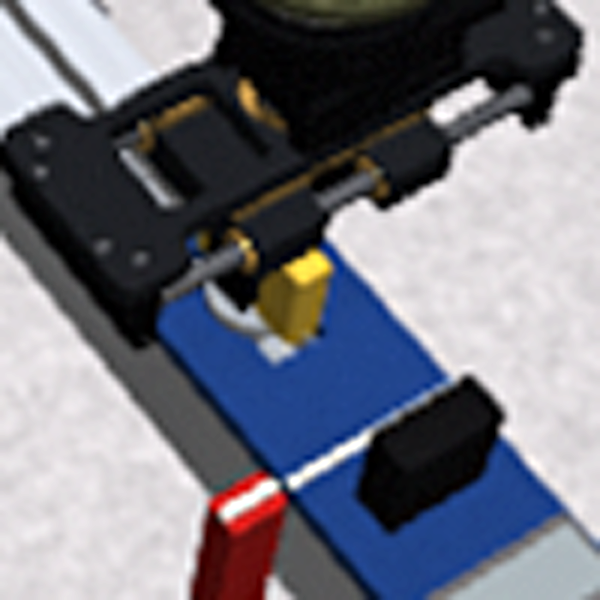

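>>> {"name": "drive_tool", "arguments": {
  "moves": "0 0 0 7.5 1; 0 0 0 7.5 1; 0 0 0 7.5 1; 0 0 0 7.5 1; 0 0 0 7.5 1; 0 0 0 7.5 1; 0 0 0 7.5 1; 0 0 0 7.5 1; 0 0 0 7.5 1; 0 0 0 7.5 1; 0 0 0 7.5 1; 0 0 0 7.5 1; 0 0 0 0 1; 0 0 0 0 1"
}}

```text
time: 19.5
ee_pos: [0.4781, 0.1099, 0.064]
eef_rot: [0.091, 0.701, -0.09, 0.702]
ft_force: [0.9, -0.5, 1.3]
width: 0.0156
```

```bash
python3 - <<'E'
from h import *
st();s=snap('scene','pics/s14.png');w=snap('wrist','pics/w14.png')
cv2.imwrite('pics/s14c.png',cv2.convertScaleAbs(cv2.resize(s['color'][210:310,330:430,::-1],(0,0),fx=6,fy=6,interpolation=2),alpha=1.5))
E
```

```text
t 19.5 tcp [0.4781 0.1099 0.064 ] yaw 75.31 F [ 0.9 -0.5  1.3] w 0.0156 q7 [ 0.49  0.29 -0.9   1.93  0.26  1.04  0.79]
```

View pics/s14c.png

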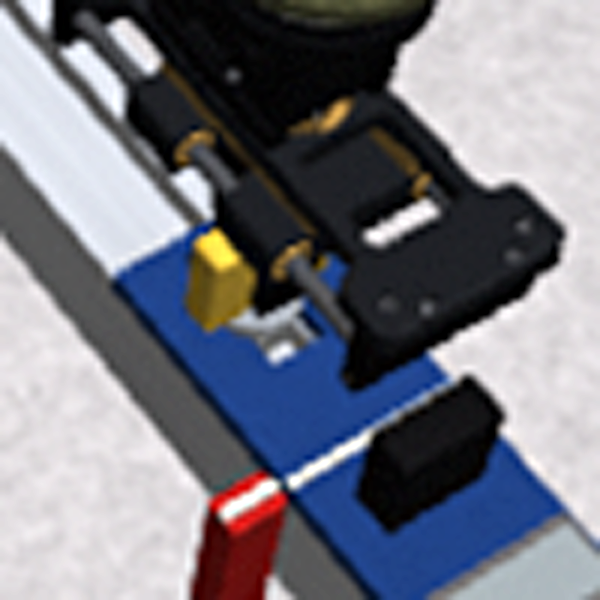

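View pics/w14.png

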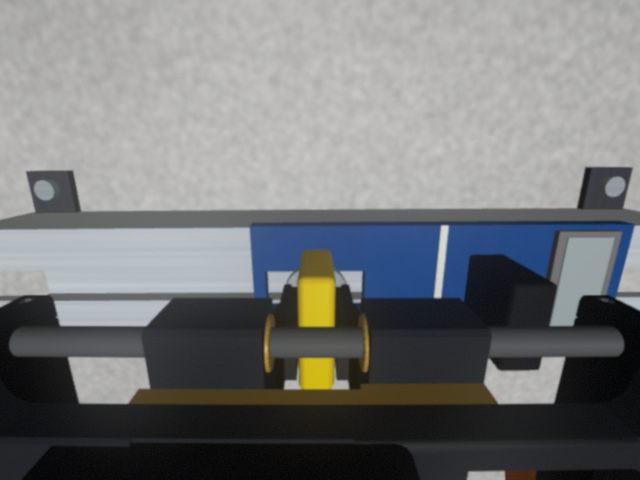

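>>> {"name": "drive_tool", "arguments": {
  "moves": "0 0 0 0 0.7; 0 0 0 0 0.6; 0 0 0 0 0.5; 0 0 0 0 0.5; 0 0 0.02 0 0.5; 0 0 0.04 0 0.5; 0 0 0.05 0 0.5; 0 0 0 0 0.5; 0 0 0 0 0.5"
}}

```text
time: 20.72
ee_pos: [0.4778, 0.1097, 0.1742]
eef_rot: [0.089, 0.701, -0.089, 0.702]
ft_force: [-0.4, -1.3, -1.4]
width: 0.0435
```

```bash
python3 - <<'E'
from h import *
st();s=snap('scene','pics/s15.png');w=snap('wrist','pics/w15.png')
cv2.imwrite('pics/s15c.png',cv2.convertScaleAbs(cv2.resize(s['color'][210:310,330:430,::-1],(0,0),fx=6,fy=6,interpolation=2),alpha=1.5))
cv2.imwrite('pics/w15c.png',cv2.resize(w['color'][180:330,200:460,::-1],(0,0),fx=3,fy=3,interpolation=2))
E
```

```text
t 20.725 tcp [0.4778 0.1097 0.1742] yaw 75.48 F [-0.4 -1.3 -1.4] w 0.0435 q7 [ 0.57  0.14 -0.94  1.81  0.12  1.25  0.91]
```

View pics/s15c.png

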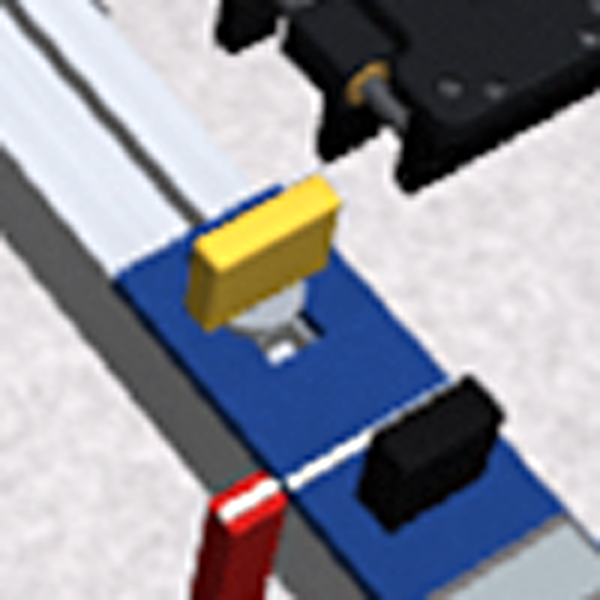

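View pics/w15c.png

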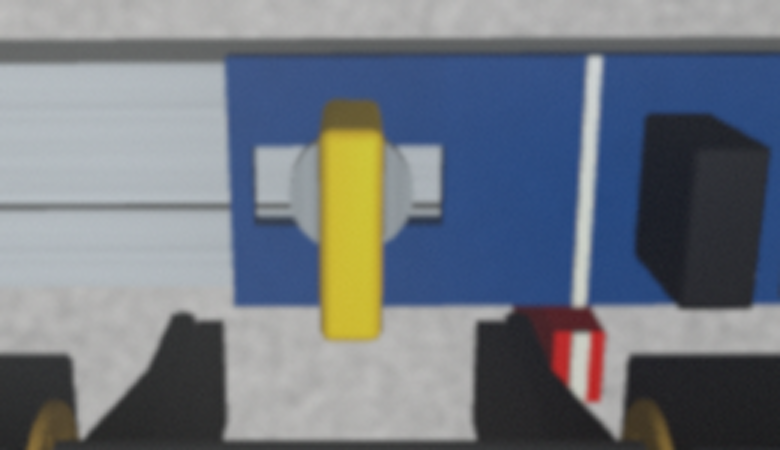

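```bash
python3 - <<'E'
from h import *
import pickle
c=pickle.load(open('pics/w15.pkl','rb'))
A=lambda l:(np.array(l,float)+.5)/3-.5+[200,180]
g=lambda l,z:p2w(c,A(l),z)[:,:2]
print(g([(595,57),(580,304)],.07)@AX,g([(578,333),(580,400)],.076)@AX)
b=g([(322,130),(383,130),(380,339),(323,339)],.12);d=b[2]+b[3]-b[0]-b[1]
print(np.degrees(np.arctan2(d[1],d[0])),np.linalg.norm(d)/2,b.mean(0)@AX,b.mean(0)@AY)
E
```

```text
[0.29732645 0.29785705] [0.29639623 0.29845135]
-14.744184169322262 0.05413333790751299 0.2282692458333878 -0.4342316959511866
```

>>> {"name": "drive_tool", "arguments": {
  "moves": "0 -0.05 0.01 0 0.5; 0 -0.05 0.01 0 0.5; 0 -0.05 0.01 0 0.5; 0 -0.05 0.01 0 0.5; 0 -0.05 0 0 0.5; 0 -0.05 0 0 0.5; 0 0 0 0 0.5; 0 0 0 0 0.5; 0 0 0 0 0.5"
}}

```text
time: 21.95
ee_pos: [0.4779, -0.1887, 0.2136]
eef_rot: [0.089, 0.702, -0.088, 0.701]
ft_force: [1.1, 0.1, 0.4]
width: 0.0437
```

```bash
python3 - <<'E'
from h import *
st();t=snap('top','pics/t16.png');snap('scene','pics/s16.png')
cv2.imwrite('pics/t16c.png',cv2.resize(t['color'][225:310,190:350,::-1],(0,0),fx=5,fy=5,interpolation=2))
E
```

```text
t 21.95 tcp [ 0.4779 -0.1887  0.2136] yaw 75.61 F [1.1 0.1 0.4] w 0.0437 q7 [ 0.93  0.14 -0.7   1.7   0.09  1.34  1.54]
```

View pics/t16c.png

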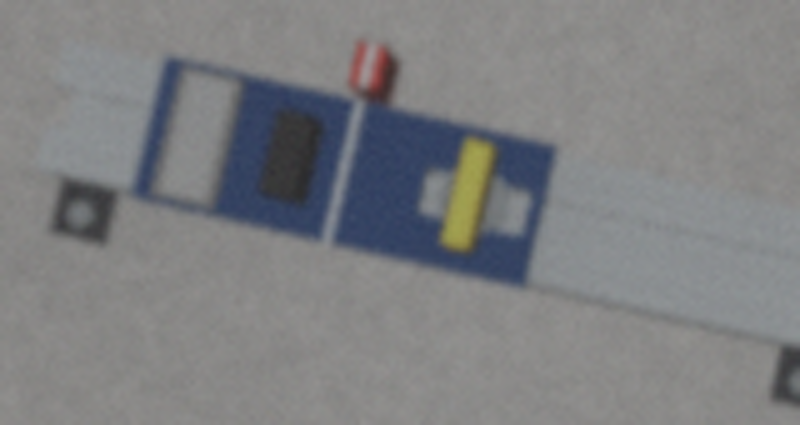

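View pics/s16.png

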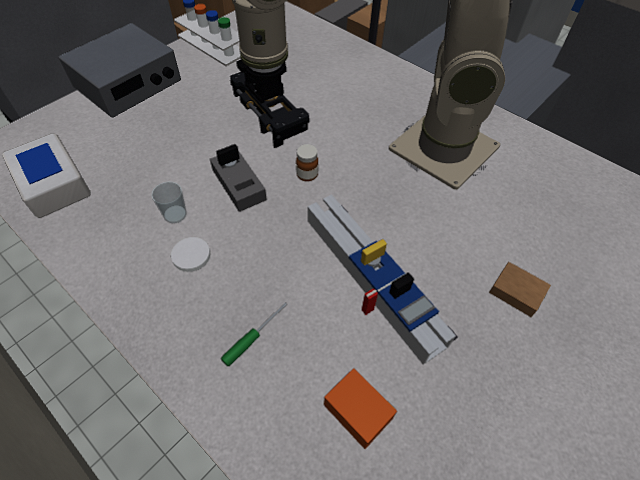

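The pictures show the bolt seated with its handle square across, the lines level within about 0.5 mm (unchanged from before), and everything else in place. I'm handing in.

```bash
python3 -c "
from h import *
print(ticket.close_job())"
```

```text
the job is handed in; nothing more can be done
None
```

I slid the carriage to the marker, lowered the yellow bolt through the window and slot until its collar met the plate, turned it a quarter turn and let go. The job was handed in at about 22 s, with the gripper clear of everything.

**What the last checks showed**
- **Carriage line:** it is level with the marker line to within about 1 mm. The views differ slightly: the wrist camera put the offset between 0 and -0.2 mm, the top camera at about +0.6 mm and the scene camera at about +1.1 mm. The line did not visibly move during the insertion, the turn or the release.
- **Bolt:** a light contact force appeared when the bolt reached its full depth, 34 mm above the bench. The handle ended within about half a degree of square across the strut. The head under the lips cannot be seen; its position is inferred from the depth and the turn.
- **Other things on the bench:** the black pin and the rest look to be in the same places in the final scene picture.

**What disagreed**
- **Fingertip height:** the fingertips stand about 32 mm higher than the stated tool frame says. Because of this, my first pinch closed on top of the fin with about 7 N and moved the carriage about 2 mm. I corrected for it in every later grasp.
- **Wrist camera:** it read about 2 mm off along the strut compared with the gripped positions.

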